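# Unstack the vial boxes into the roller feeder

### The arm

A 6-joint arm with a two-finger parallel gripper is mounted at the origin on a cart in front of the work surface, level with it; the furniture and walls round the work are solid. World frame = base frame: x ahead of the robot, y to its left, z up, the work surface at z = 0. Lengths are in mm, angles in degrees, forces in N, time in s.
With the tool pointing down it reaches from about 350 to 850 mm from the base axis. Payload 8.1 kg.
Tool frame: the origin (TCP) lies midway between the tips of the shut fingers; the grasp point (between the pads) lies 19 mm behind it (r.grip_depth is the distance from the TCP to the grasp point, in mm); z points along the fingers, y is the direction in which the jaws open and shut (so a half turn about z gives the same grasp; the last joint's range is limited). The gripper opens to 85 mm and grips with 20 to 120 N. Pads are 22 mm wide; open, the fingers measure 114 mm over their backs; the gripper's body (76 mm by 85 mm) begins 54 mm behind the grasp point. The pads swing forward as they close: fully open they stand 13 mm farther back than shut.
Start: joints at [59.507, 7.471, 85.268, -0, 87.261, -4.893], TCP at [259.229, 541.115, 231.292] pointing down, gripper open.
Joint ranges: [-169.43, 169.43], [-51.17, 129.36], [1.28, 143.12], [-76.62, 256.62], [0, 156.53], [-152.29, 152.29]. Speed limits (degrees/s): [136.94, 136.94, 159.86, 180, 180, 180].

### API

Orientations are given as [roll, pitch, yaw] about the fixed x, y, z axes, in that order (R = Rz(yaw) Ry(pitch) Rx(roll)).
In Python, from bench import r, imaging gives the robot as it stands.
- The arm moves only by the shell command python3 -m creep 'ROWS' [FORCE]. ROWS is text: rows parted by semicolons, each of 7 numbers parted by spaces: the shift along the tool's x, y, z in cm, then the turn, a rotation vector about the tool's x, y, z in degrees, then the finger opening in cm, from 0 to 8.54. In form: dx dy dz ax ay az gripper; .... A call has 1 to 20 rows; each row is the pose to reach, as a shift and turn from the pose measured when the call began, along the tool's axes at that moment; what a row does not reach only later rows make up. A row lasts 1/10 s, in which the tool goes at most 50 mm and 8.59 degrees, less where a joint would pass 70% of its speed; a pose out of reach is approached as far as the arm can. A call with a gripper value outside its range is refused whole. The fingers move at their own pace and stop on an object; FORCE is the grip in N (left out, the last holds). Time passes only in rows, so rows that repeat a pose let the fingers close. It gives the time, the measured TCP pose, the force and the opening at its end, in the units of the state.
- r.sense(): the state, without advancing time (a new reading comes with each control period).
- imaging.snapshot(name): name is "side" or "top" or "wrist"; returns the picture (420x560x3 uint8, red, green, blue); there is no depth.
- imaging.camera_info(name): a dict with "camera_matrix" (3x3 intrinsics, pixels), "k1" (the pictures are not rectified: a ray, as slopes to the right and down, at radius r is drawn at 1 + k1 r^2 times it, then the intrinsics apply), "R" (3x3) and "t" (3): a world point X has camera coordinates R X + t. Camera axes: x right, y down, z forward; pixel columns grow to the right and rows downward; lengths in mm; the calibration is good to about 2 mm. A picture is of the moment at which its call begins: read the wrist's pose just before it. camera_info takes no time and is no camera call; for the wrist camera it gives the pose at the moment of the call.
- r.hand_in(): hands the job in, once; it reports no verdict.
The state is a dict: "time": time; "joint_pos": joint angles; "qd": joint speeds; "joint_efforts": joint torques, N m; "tool_pos": TCP position; "tcp_rot": TCP orientation; "ft_force": force on the tool from outside, world axes, zero at the start; "wrist_torque": the same for the moment, N m; "finger_gap": finger opening in mm.
Only numpy, scipy, OpenCV 4.12 (cv2) and the standard library are available. Lean on these libraries where they do the work, as an engineer would, in place of code of your own. Each camera call takes 0.05 s, during which the arm holds its last target.

### The job

Load the sample feeder beside the cold bath: take the two stacks of vial boxes apart and set each box gently, lengthwise and right way up, on the roller lane of its lid's colour, so that it runs down and rests against that lane's stop. Do not tip or drop any box (there are glass vials inside), and do not disturb the conical flask and the brown bottle that stand by.

Things in the scene. Friction and masses are not known exactly. Their poses are not given: they have to be found in the camera images.
- blue_box_center (a point): centre (half-way up) of the large vial box with the blue lid: a closed, rigid, rounded box 110 mm long (its x axis), 62 mm wide (its y axis) and 46 mm high (z up), white below, lid flat; either end may lead. It stands on the worktop with one of the small boxes lying on its lid.
- yellow_box_center (a point): centre (half-way up) of the large vial box with the yellow lid: a closed, rigid, rounded box 110 mm long (its x axis), 62 mm wide (its y axis) and 46 mm high (z up), white below, lid flat; either end may lead. It stands on the worktop with one of the small boxes lying on its lid.
- red_box_center (a point): centre (half-way up) of the small vial box with the red lid: a closed, rigid, rounded box 80 mm long (its x axis), 44 mm wide (its y axis) and 46 mm high (z up), white below, lid flat; either end may lead. It lies on the lid of one of the two large boxes, about its middle, askew by up to 0.6 rad.
- green_box_center (a point): centre (half-way up) of the small vial box with the green lid: a closed, rigid, rounded box 80 mm long (its x axis), 44 mm wide (its y axis) and 46 mm high (z up), white below, lid flat; either end may lead. It lies on the lid of one of the two large boxes, about its middle, askew by up to 0.6 rad.
- blue_lane_home (a point): where the blue box's centre belongs in the lane with blue trim: home against the stop. x: down the 6 deg slope, away from the robot; z: square to the rollers. Roller tops 23 mm below it, from 153 mm before it (open loading end) to the stop 55 mm past it. 68 mm between guides, flaring to 85 mm at 14 mm above the rollers. Boxes roll to the stop by themselves. Lanes fixed, 90 mm apart.
- yellow_lane_home (a point): where the yellow box's centre belongs in the lane with yellow trim: home against the stop. x: down the 6 deg slope, away from the robot; z: square to the rollers. Roller tops 23 mm below it, from 153 mm before it (open loading end) to the stop 55 mm past it. 68 mm between guides, flaring to 85 mm at 14 mm above the rollers. Boxes roll to the stop by themselves. Lanes fixed, 90 mm apart.
- red_lane_home (a point): where the red box's centre belongs in the lane with red trim: home against the stop. x: down the 6 deg slope, away from the robot; z: square to the rollers. Roller tops 23 mm below it, from 128 mm before it (open loading end) to the stop 40 mm past it. 50 mm between guides, flaring to 67 mm at 14 mm above the rollers. Boxes roll to the stop by themselves. Lanes fixed, 90 mm apart.
- green_lane_home (a point): where the green box's centre belongs in the lane with green trim: home against the stop. x: down the 6 deg slope, away from the robot; z: square to the rollers. Roller tops 23 mm below it, from 128 mm before it (open loading end) to the stop 40 mm past it. 50 mm between guides, flaring to 67 mm at 14 mm above the rollers. Boxes roll to the stop by themselves. Lanes fixed, 90 mm apart.
- flask_center (a point): centre (half-way up) of the conical glass flask, 64 mm across, 104 mm high, standing loose to the right of the feeder; leave it alone
- brown_bottle_center (a point): centre (half-way up) of the brown bottle with the black cap, 60 mm across, 118 mm high, standing loose to the right of the feeder, near the bath; leave it alone

How it is judged (in metres and radians):
At the end, for the whole second after the job is handed in: Each of the four boxes lies in the lane of its own colour, its centre within 9 mm of its place against the stop, its length within 0.1 rad of the lane's, at rest (under 20 mm/s) (distance between blue_box_center and blue_lane_home below 0.009 m and angle between the x axis of blue_box_center and the x axis of blue_lane_home, either way round below 0.1 rad and linear speed of each of blue_box, yellow_box, red_box, green_box below 0.02 m/s and distance between yellow_box_center and yellow_lane_home below 0.009 m and angle between the x axis of yellow_box_center and the x axis of yellow_lane_home, either way round below 0.1 rad and distance between red_box_center and red_lane_home below 0.009 m and angle between the x axis of red_box_center and the x axis of red_lane_home, either way round below 0.1 rad and distance between green_box_center and green_lane_home below 0.009 m and angle between the x axis of green_box_center and the x axis of green_lane_home, either way round below 0.1 rad); the robot touches nothing.
It fails at once if a box is tipped more than about 35 degrees (angle between any of blue_box_center, yellow_box_center, red_box_center, green_box_center's own z axis and vertical above 0.6 rad).
It fails at once if a box is dropped (falls freely by more than about 25 mm) or thrown ((contact force between the fingers and blue_box below 0.05 N and linear speed of blue_box above 0.7 m/s) or (contact force between the fingers and yellow_box below 0.05 N and linear speed of yellow_box above 0.7 m/s) or (contact force between the fingers and red_box below 0.05 N and linear speed of red_box above 0.7 m/s) or (contact force between the fingers and green_box below 0.05 N and linear speed of green_box above 0.7 m/s)).
It fails at once if the conical flask is pushed away by more than 25 mm or knocked over (distance of flask_center from where it was at the start of the episode above 0.025 m).
It fails at once if the brown bottle is pushed away by more than 25 mm or knocked over (distance of brown_bottle_center from where it was at the start of the episode above 0.025 m).
It also fails if it takes over 106 s, if anything falls off the work surface, if the arm or the gripper's body presses on something with over 40 N, if the wrist force passes 120 N, or if a joint passes its speed limit or range.

## Working session

There is one attempt and no reset: what is moved stays moved. The work goes in short steps, Python scripts to look and compute and a shell command to move; the robot and the scene stay as the last step left them, time stands still between calls to the robot, and variables do not carry over. Pictures are saved under pics/ and viewed, and the job is handed in when it is done.

```bash
ls -la; mkdir -p pics
python3 - <<'E'
from bench import r, imaging
import cv2
print(r.sense())
for n in("side","top","wrist"):
    i=imaging.camera_info(n);print(n,i)
    cv2.imwrite(f"pics/{n}0.png",imaging.snapshot(n)[:,:,::-1])
E
```

```text
total 12
drwxr-xr-x  3 agent agent 4096 Dec  7 16:50 .
drwxr-xr-x 23 root  root  4096 Dec  7 16:50 ..
drwxr-xr-x  2 agent agent 4096 Dec  7 16:50 pics
{'time': 0.0, 'joint_pos': array([ 5.95083180e+01,  7.51484279e+00,  8.53294130e+01,  8.37608069e-05,
        8.72605784e+01, -4.89236150e+00]), 'qd': array([-0.00115989,  0.02807768, -0.04780568,  0.04241438, -0.0147684 ,
       -0.05640545]), 'joint_efforts': array([-6.43863914e-04, -5.69389093e+01, -5.00545979e+01, -3.46685993e-04,
        1.49239087e-02, -6.35956167e-05]), 'tool_pos': array([258.94112151, 540.6457576 , 230.24590505]), 'tcp_rot': array([-1.79895555e+02, -9.02403630e-03,  1.54400667e+02]), 'ft_force': array([ 0.01627082, -0.4875407 ,  0.50516929]), 'wrist_torque': array([ 0.01794947, -0.01651908,  0.00907191]), 'finger_gap': 85.2234760408483}
side {'camera_matrix': array([[490.25776279,   0.        , 276.7445529 ],
       [  0.        , 490.25776279, 208.20706801],
       [  0.        ,   0.        ,   1.        ]]), 'k1': -0.0976152217257145, 'R': array([[ 0.97555044, -0.21975768, -0.00281277],
       [-0.13046614, 
[... 269 characters left out ...]
 0.        ,   0.        ,   1.        ]]), 'k1': -0.12307514173724948, 'R': array([[ 0.00569776, -0.99996671, -0.00584027],
       [-0.98647584, -0.00466398, -0.16384038],
       [ 0.16380768,  0.00669481, -0.98646957]]), 't': array([  55.44728496,  529.22987798, 1289.61490249])}
wrist {'camera_matrix': array([[289.0563044 ,   0.        , 281.47827181],
       [  0.        , 289.0563044 , 204.90721566],
       [  0.        ,   0.        ,   1.        ]]), 'k1': -0.0017717877542370514, 'R': array([[ 0.43199041,  0.90187502, -0.00239315],
       [ 0.86117836, -0.41170602,  0.29811069],
       [ 0.26787331, -0.13084189, -0.95452831]]), 't': array([-599.10262055,  -40.03640157,  379.65029106])}
```

View pics/side0.png

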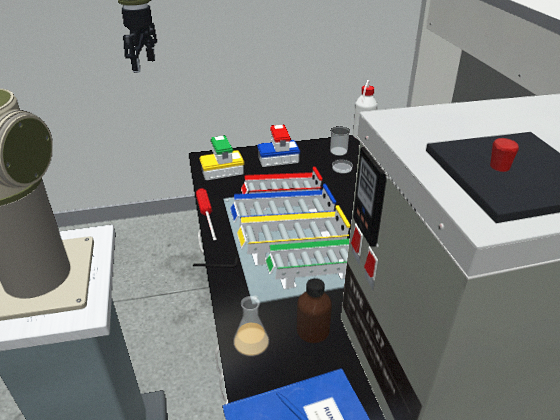

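View pics/top0.png

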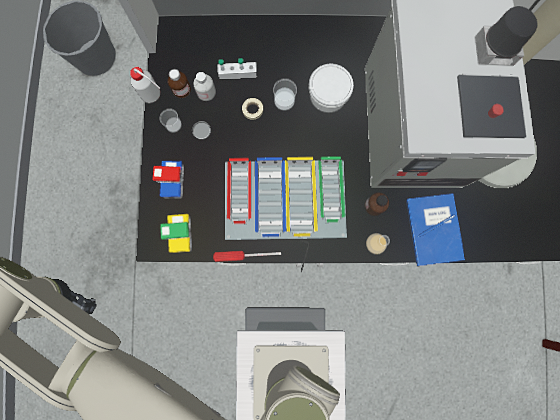

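View pics/wrist0.png

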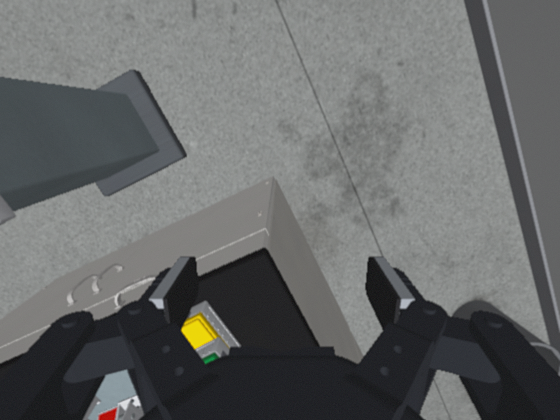

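```bash
cat > h.py <<'E'
import numpy as np, cv2
from bench import r, imaging
from scipy.spatial.transform import Rotation as Ro
from scipy.optimize import least_squares
def proj(ci,X):
    X=np.atleast_2d(X)@np.array(ci["R"]).T+ci["t"]
    s=X[:,:2]/X[:,2:]; s=s*(1+ci["k1"]*(s**2).sum(1,keepdims=True))
    K=ci["camera_matrix"]; return s*[K[0,0],K[1,1]]+[K[0,2],K[1,2]]
def ray(ci,uv):
    K=ci["camera_matrix"]; d=(np.array(uv,float)-[K[0,2],K[1,2]])/[K[0,0],K[1,1]]; s=d.copy()
    for _ in range(20): s=d/(1+ci["k1"]*(s@s))
    R=np.array(ci["R"]); o=-R.T@ci["t"]; v=R.T@np.array([*s,1]); return o,v/np.linalg.norm(v)
def onz(ci,uv,z):
    o,v=ray(ci,uv); return o+v*(z-o[2])/v[2]
def tri(*cu):
    A=np.zeros((3,3));b=np.zeros(3)
    for ci,uv in cu:
        o,v=ray(ci,uv);P=np.eye(3)-np.outer(v,v);A+=P;b+=P@o
    return np.linalg.solve(A,b)
def crop(img,box,f,name):
    x0,y0,x1,y1=box; c=cv2.resize(img[y0:y1,x0:x1],None,fx=f,fy=f,interpolation=cv2.INTER_CUBIC)
    for x in range(x0-x0%10+10,x1,10):
        L=8 if x%50 else 18; cv2.line(c,((x-x0)*f,0),((x-x0)*f,L),(255,0,255),1)
        if x%20==0: cv2.putText(c,str(x),((x-x0)*f-10,28),0,.4,(255,0,255),1)
    for y in range(y0-y0%10+10,y1,10):
        cv2.line(c,(0,(y-y0)*f),(8,(y-y0)*f),(255,0,255),1)
        if y%20==0: cv2.putText(c,str(y),(10,(y-y0)*f+4),0,.4,(255,0,255),1)
    cv2.imwrite(name,c[:,:,::-1])
def st():
    s=r.sense(); print('t',round(s['time'],2),'pos',s['tool_pos'].round(1),'rpy',s['tcp_rot'].round(2),'F',s['ft_force'].round(1),'gap',round(s['finger_gap'],1),'q',s['joint_pos'].round(1)); return s
E
python3 - <<'E'
from h import *
rd=lambda n:cv2.imread(f"pics/{n}0.png")[:,:,::-1]
crop(rd("top"),(215,145,355,245),5,"pics/topA.png")
crop(rd("top"),(140,150,220,260),5,"pics/topB.png")
crop(rd("side"),(190,110,360,290),3,"pics/sideA.png")
crop(rd("side"),(190,110,320,190),6,"pics/sideB.png")
E
```

```text
(no output)
```

View pics/topA.png

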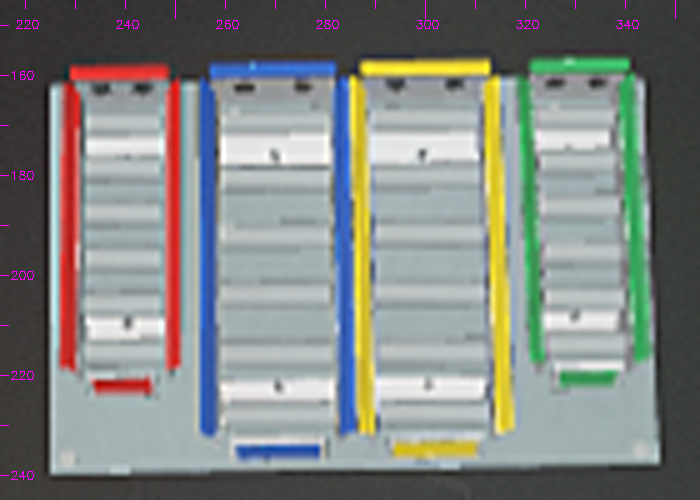

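View pics/topB.png

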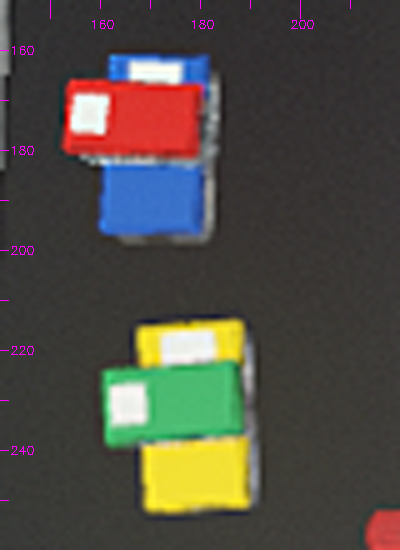

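View pics/sideA.png

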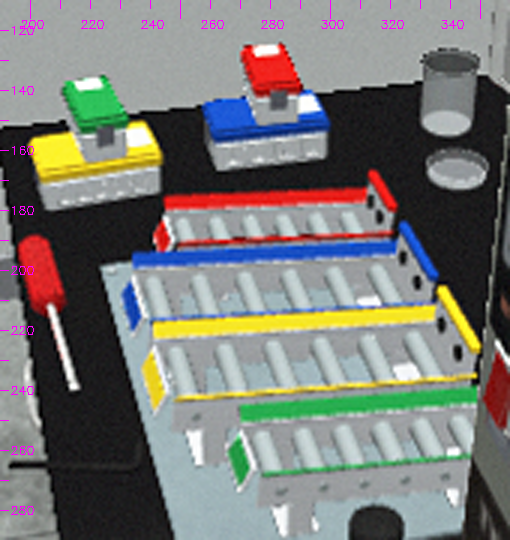

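View pics/sideB.png

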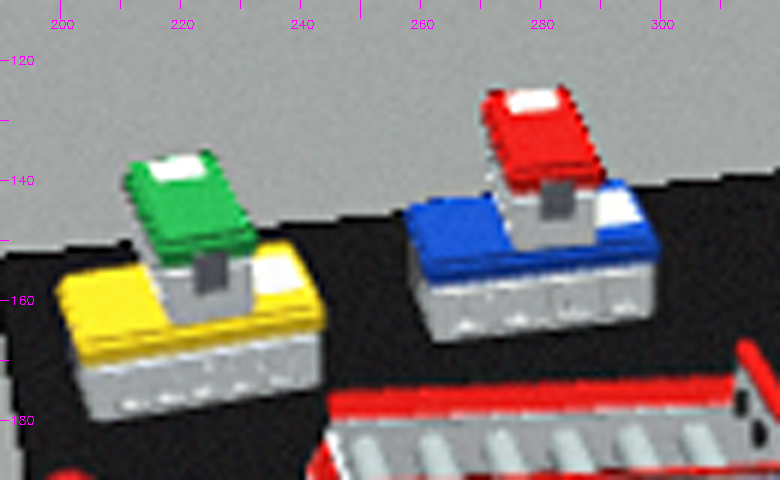

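Run:
```python
from h import *
T=imaging.camera_info("top");S=imaging.camera_info("side")
for n in "TS": c=eval(n); print(n,-np.array(c["R"]).T@c["t"])
def rect(n,c,z):
    p=np.array([onz(T,u,z)[:2] for u in c]); print(n,p.round(0).tolist(),'c',p.mean(0).round(1),'sides',[round(float(np.linalg.norm(p[i]-p[(i+1)%4])),1) for i in range(4)])
rect('red',[(154,166),(180.5,167),(179.5,181.5),(153,180.5)],92)
rect('grn',[(160.5,224),(188,222),(188.5,236.5),(161.5,239)],92)
rect('blu',[(162,161),(181.5,161),(180.5,197),(160,197)],46)
rect('yel',[(167.5,215),(188.5,213.5),(190,251),(169,252.5)],46)
# side tri
for n,a,b in [('blue stop L',(257,158),(321.5,184)),('blue stop R',(282.3,158),(336,202)),('yel stopL',(287,157.5),(336.5,206)),('yel stopR',(313,157.5),(349.5,226)),
 ('red stopL',(229,158.5),(313,167)),('red stopR',(249,158.5),(321,182)),
 ('blue trimL near',(257,231),(234,196)),('yel trim L near',(288,231),(240,218)),('red trimL near',(228,218),(245,176)),('grn trimL near',(322.5,217),(270,246)),
 ('yel trim R near',(316,231),(248,242)),('grn trimR near',(344,217),(276,268))]:
    print(n,tri((T,a),(S,b)).round(0))
```

```text
T [ 310.50773237   49.28003242 1359.19891422]
S [ 329.26334605 -819.19921056  700.05872102]
red [[623.0, 400.0], [620.0, 322.0], [577.0, 323.0], [580.0, 401.0]] c [599.9 361.6] sides [78.3, 42.9, 77.8, 43.1]
grn [[454.0, 373.0], [460.0, 294.0], [419.0, 291.0], [411.0, 368.0]] c [435.7 331.7] sides [79.1, 41.3, 77.4, 42.9]
blu [[650.0, 389.0], [650.0, 330.0], [540.0, 328.0], [539.0, 390.0]] c [594.6 359.2] sides [59.6, 110.0, 61.8, 110.3]
yel [[486.0, 365.0], [490.0, 302.0], [380.0, 294.0], [375.0, 356.0]] c [432.9 329.5] sides [62.7, 110.4, 61.9, 110.6]
blue stop L [647. 102.  75.]
blue stop R [653.  27.  72.]
yel stopL [653.  14.  71.]
yel stopR [654. -63.  73.]
red stopL [648. 184.  73.]
red stopR [651. 125.  65.]
blue trimL near [436.  99.  74.]
yel trim L near [436.  11.  76.]
red trimL near [474. 183.  71.]
grn trimL near [479. -89.  72.]
yel trim R near [438. -69.  74.]
grn trimR near [ 478. -151.   70.]
```

```bash
cat >> h.py <<'E'
def go(pos,rpy):
    s=r.sense(); Rc=Ro.from_euler('xyz',s['tcp_rot'],degrees=True); Rt=Ro.from_euler('xyz',rpy,degrees=True)
    d=Rc.inv().apply(np.array(pos)-s['tool_pos'])/10; a=(Rc.inv()*Rt).as_rotvec(degrees=True)
    print('row: %.2f %.2f %.2f %.2f %.2f %.2f'%(*d,*a),' dist mm %.0f ang %.1f'%(np.linalg.norm(d)*10,np.linalg.norm(a)))
E
python3 - <<'E'
from h import *
W=imaging.camera_info("wrist");s=r.sense()
C=-np.array(W["R"]).T@W["t"];print(C)
Rc=Ro.from_euler('xyz',s['tcp_rot'],degrees=True)
print(Rc.inv().apply(C-s['tool_pos']), Rc.inv().apply(np.array(W["R"])))
go((450,110,320),(180,0,180))
T=imaging.camera_info("top")
print([onz(T,u,5).round(0).tolist() for u in [(225,162),(225,239.5),(343,162),(347,238)]])
E
```

```text
[191.60717436 573.54100459 373.02003838]
[  74.96655427    0.24116082 -142.52825772] [[ 9.57013845e-05  9.99999714e-01  7.50389645e-04]
 [-9.54480818e-01  3.15165550e-04 -2.98272139e-01]
 [-2.98272290e-01 -6.87687466e-04  9.54480575e-01]]
row: -35.84 -30.61 -8.91 -0.08 -0.03 -25.60  dist mm 480 ang 25.6
[[657.0, 203.0, 5.0], [418.0, 197.0, 5.0], [659.0, -162.0, 5.0], [424.0, -169.0, 5.0]]
```

```bash
python3 -m creep '-3 -2.5 -1 0 0 -3 8.5; -7 -6 -2 0 0 -6 8.5; -11 -9 -3 0 0 -9 8.5; -15 -13 -4 0 0 -12 8.5; -19 -16 -5 0 0 -15 8.5; -23 -20 -6 0 0 -18 8.5; -27 -23 -7 0 0 -21 8.5; -31 -26.5 -8 0 0 -24 8.5; -34 -29 -8.5 0 0 -25 8.5; -35.8 -30.6 -8.9 0 0 -25.6 8.5; -35.8 -30.6 -8.9 0 0 -25.6 8.5; -35.8 -30.6 -8.9 0 0 -25.6 8.5'
python3 - <<'E'
from h import *
import pickle
s=st(); W=imaging.camera_info("wrist"); im=imaging.snapshot("wrist")
pickle.dump(W,open("W1.pkl","wb")); cv2.imwrite("pics/wrist1.png",im[:,:,::-1])
E
```

```text
time: 1.35
tool_pos: [449.8, 109.5, 319.7]
tcp_rot: [-179.9, -0.1, 179.8]
ft_force: [-0.5, 0.8, -0.8]
finger_gap: 85.1
t 1.35 pos [449.8 109.5 319.7] rpy [-1.7995e+02 -7.0000e-02  1.7985e+02] F [-0.5  0.8 -0.8] gap 85.1 q [  7.4 -15.1  97.7  -0.   97.5 -82.5]
```

View pics/wrist1.png

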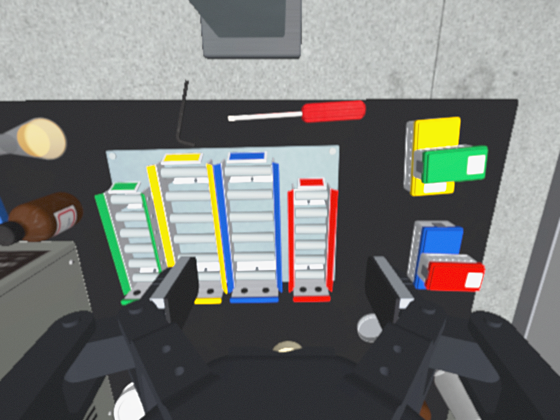

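Run:
```python
from h import *
im=cv2.imread("pics/wrist1.png")[:,:,::-1]
crop(im,(90,140,345,310),3,"pics/w1A.png")
crop(im,(395,105,495,305),3,"pics/w1B.png")
```

```text
(no output)
```

View pics/w1A.png

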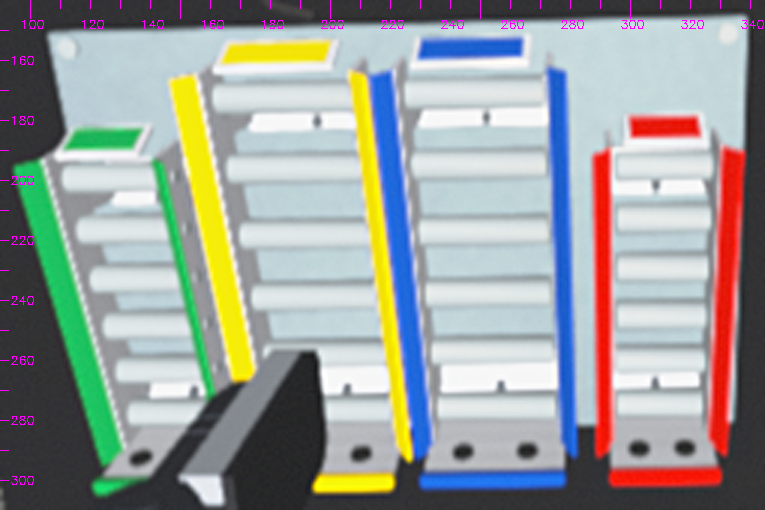

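View pics/w1B.png

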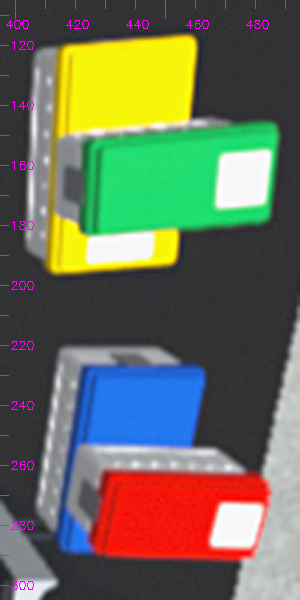

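```bash
cat > fit.py <<'E'
from h import *
import pickle
W=pickle.load(open("W1.pkl","rb"));T=imaging.camera_info("top");S=imaging.camera_info("side")
cams={'W':(W,90,140,3,1.0),'T':(T,215,145,5,1.0),'S':(S,190,110,3,1.0)}
lanes={'red':(1,True),'blue':(0,False),'yellow':(-1,False),'green':(-2,True)}
# lane, side(+1=y+), end(0 near,1 far), cam, crop
obs=[('blue',-1,0,'W',370,73),('blue',-1,1,'W',413,459),('blue',1,0,'W',567,72),('blue',1,1,'W',577,457),
('red',-1,0,'W',592,153),('red',-1,1,'W',596,455),('red',1,0,'W',745,152),('red',1,1,'W',728,455),
('yellow',-1,0,'W',169,79),('yellow',1,0,'W',367,71),('yellow',1,1,'W',411,460),('green',-1,0,'W',13,166),('green',-1,1,'W',105,466),
('blue',1,0,'T',200,436),('blue',1,1,'T',200,80),('blue',-1,0,'T',356,433),('blue',-1,1,'T',348,78),
('yellow',1,0,'T',357,433),('yellow',1,1,'T',349,78),('yellow',-1,0,'T',515,432),('yellow',-1,1,'T',497,80),
('red',1,0,'T',58,370),('red',1,1,'T',64,82),('red',-1,0,'T',180,368),('red',-1,1,'T',178,82),
('green',1,0,'T',530,362),('green',1,1,'T',518,80),('green',-1,0,'T',652,360),('green',-1,1,'T',632,80),
('blue',1,0,'S',132,253),('yellow',1,0,'S',150,323),('red',1,0,'S',163,197),('green',1,0,'S',238,406)]
def model(p,l,sd,e):
    x,y,z,yaw,dn,df=p[:6]
    k,sm=lanes[l]; R=Ro.from_euler('xyz',[0,6,yaw],degrees=True)
    home=np.array([15 if sm else 0,0,0]);
    loc=np.array([(-128+dn if sm else -153+dn) if e==0 else ((40 if sm else 55)+df), sd*(33.5 if sm else 42.5), -9.])
    return np.array([x,y,z])+R.apply(home+[0,90*k,0]+loc)
def res(p):
    o=[]
    for l,sd,e,c,cx,cy in obs:
        ci,x0,y0,f,w=cams[c]; q=proj(ci,model(p,l,sd,e))[0]; o+=[*(q-[x0+cx/f,y0+cy/f])]
    return np.array(o)
if __name__=="__main__":
    s=least_squares(res,[590,65,80,1,0,0],loss='soft_l1',f_scale=1); print(s.x.round(2)); 
    e=res(s.x).reshape(-1,2)
    for o,q in zip(obs,e): print(o[:4],q.round(1))
    for l,(k,sm) in lanes.items():
        R=Ro.from_euler('xyz',[0,6,s.x[3]],degrees=True); print(l,(s.x[:3]+R.apply([15 if sm else 0,90*k,0])).round(1))
E
python3 fit.py
```

```text
[355.18  59.55  95.97   1.07 235.48 242.12]
('blue', -1, 0, 'W') [ 0.5 -0.3]
('blue', -1, 1, 'W') [ 1.2 -0.4]
('blue', 1, 0, 'W') [-1.4 -1.3]
('blue', 1, 1, 'W') [-1.2 -0.6]
('red', -1, 0, 'W') [ 1.1 -0.4]
('red', -1, 1, 'W') [ 1.1 -0.1]
('red', 1, 0, 'W') [-1.4 -1. ]
('red', 1, 1, 'W') [-1.6 -0.8]
('yellow', -1, 0, 'W') [ 0.3 -0.9]
('yellow', 1, 0, 'W') [-2.3  0.4]
('yellow', 1, 1, 'W') [-1.2 -0.7]
('green', -1, 0, 'W') [ 0.3 -0.8]
('green', -1, 1, 'W') [-0.7 -1. ]
('blue', 1, 0, 'T') [ 0.3 -0.7]
('blue', 1, 1, 'T') [ 0.1 -0.5]
('blue', -1, 0, 'T') [-1.  -0.5]
('blue', -1, 1, 'T') [-0.9 -0.5]
('yellow', 1, 0, 'T') [ 0.5 -0.5]
('yellow', 1, 1, 'T') [ 0.6 -0.5]
('yellow', -1, 0, 'T') [-1.2 -0.8]
('yellow', -1, 1, 'T') [-0.4 -1.3]
('red', 1, 0, 'T') [ 0.4 -0.8]
('red', 1, 1, 'T') [ 0.1 -0.4]
('red', -1, 0, 'T') [-0.7 -0.7]
('red', -1, 1, 'T') [-0.2 -0.8]
('green', 1, 0, 'T') [ 0.2 -0.5]
('green', 1, 1, 'T') [ 0.1 -1.3]
('green', -1, 0, 'T') [-1.  -0.5]
('green', -1, 1, 'T') [-0.3 -1.6]
('blue', 1, 0, 'S') [-0.1 -1. ]
('yellow', 1, 0, 'S') [ 1.  -1.4]
('red', 1, 0, 'S') [ 0.2 -1.3]
('green', 1, 0, 'S') [ 0.5 -1.4]
red [368.4 149.8  94.4]
blue [355.2  59.5  96. ]
yellow [356.9 -30.4  96. ]
green [ 373.5 -120.1   94.4]
```

```bash
sed -i 's/x,y,z,yaw,dn,df=p\[:6\]/x,y,z,yaw,dn,dw=p[:6]; df=3/; s/(33.5 if sm else 42.5)/((33.5 if sm else 42.5)+dw)/' fit.py; python3 fit.py | grep -v "', .*'[WTS]'"; python3 fit.py | grep "'S'\|'W'"
python3 - <<'E'
from h import *
import pickle
W=pickle.load(open("W1.pkl","rb"));T=imaging.camera_info("top")
def cor(z,c): 
    p=np.array([onz(W,(395+a/3,105+b/3),z)[:2] for a,b in c]); d=p[1]-p[0]+p[2]-p[3]; e=p[2]-p[1]+p[3]-p[0]
    print(p.round(0).tolist(),'c',p.mean(0).round(1),'ang',np.degrees(np.arctan2(d[1],d[0])).round(1),np.degrees(np.arctan2(e[1],e[0])).round(1),'len',(np.linalg.norm(d)/2).round(1),(np.linalg.norm(e)/2).round(1))
# order: corners around
print('green');cor(92,[(93,139),(278,122),(270,219),(84,235)])
print('red');cor(92,[(112,471),(269,476),(254,558),(92,553)])
print('yellow');cor(46,[(68,50),(196,36),(177,264),(52,272)])
print('blue');cor(46,[(88,367),(205,369),(185,545),(64,550)])
E
```

```text
[594.19  63.97  68.71   1.04  -4.47   1.65]
red [607.5 154.2  67.1]
blue [594.2  64.   68.7]
yellow [595.8 -26.   68.7]
green [ 612.4 -115.7   67.1]
('blue', -1, 0, 'W') [-0.3 -0.3]
('blue', -1, 1, 'W') [ 0.4 -0.6]
('blue', 1, 0, 'W') [-0.1 -1.3]
('blue', 1, 1, 'W') [-0.2 -0.8]
('red', -1, 0, 'W') [-0.1 -0.4]
('red', -1, 1, 'W') [-0.  -0.2]
('red', 1, 0, 'W') [-0.5 -1.1]
('red', 1, 1, 'W') [-0.9 -1. ]
('yellow', -1, 0, 'W') [-0.1 -0.9]
('yellow', 1, 0, 'W') [-0.6  0.4]
('yellow', 1, 1, 'W') [ 0.1 -0.9]
('green', -1, 0, 'W') [ 0.2 -1. ]
('green', -1, 1, 'W') [-0.9 -1.2]
('blue', 1, 0, 'S') [-0.  -0.7]
('yellow', 1, 0, 'S') [ 1.1 -1.1]
('red', 1, 0, 'S') [ 0.3 -0.9]
('green', 1, 0, 'S') [ 0.4 -1.1]
green
[[419.0, 292.0], [412.0, 369.0], [454.0, 374.0], [461.0, 294.0]] c [436.6 332.2] ang 95.1 5.0 len 78.6 41.7
red
[[576.0, 324.0], [579.0, 399.0], [624.0, 401.0], [621.0, 321.0]] c [599.9 361.3] ang 87.9 -0.7 len 77.8 45.1
yellow
[[384.0, 297.0], [378.0, 355.0], [486.0, 365.0], [490.0, 304.0]] c [434.7 330.4] ang 94.8 4.5 len 59.9 107.6
blue
[[541.0, 329.0], [542.0, 390.0], [647.0, 398.0], [650.0, 331.0]] c [594.9 361.9] ang 90.8 2.8 len 63.3 106.4
```

```bash
cat >> h.py <<'E'
HOME={'red':(607.5,154.2,67.1),'blue':(594.2,64,68.7),'yellow':(595.8,-26,68.7),'green':(612.4,-115.7,67.1)}
YAW=1.04
def lane(c,back,tcp_above_bottom,lift=0,dy=0):
    """TCP pose for box of lane c whose centre is `back` mm before home, lifted `lift` above rollers"""
    RL=Ro.from_euler('xyz',[0,6,YAW],degrees=True)
    p=np.array(HOME[c])+RL.apply([-back,dy,-23+tcp_above_bottom+lift])
    Rt=RL*Ro.from_matrix(np.diag([-1.,1,-1])); e=Rt.as_euler('xyz',degrees=True); return p,e
E
python3 - <<'E'
from h import *
go((436.3,332,130),(180,0,94.7)); p,e=lane('green',45,13); print(p,e)
E
```

```text
row: 1.31 22.18 18.93 -0.11 -0.03 85.25  dist mm 292 ang 85.2
[ 566.60877463 -116.53126725   61.85856189] [-180.     -6.   -178.96]
```

```bash
python3 -m creep '0.1 2 1.5 0 0 8 8.5; 0.2 4 3.5 0 0 16 8.5; 0.4 7 6 0 0 24 8.5; 0.6 10 8.5 0 0 32 8.5; 0.8 13 11 0 0 40 8.5; 1 16 13.5 0 0 48 8.5; 1.1 19 16 0 0 56 8.5; 1.2 21 18 0 0 64 8.5; 1.3 22 18.8 0 0 72 8.5; 1.3 22.2 18.9 0 0 80 8.5; 1.3 22.2 18.9 0 0 85.2 8.5; 1.3 22.2 18.9 0 0 85.2 8.5; 1.3 22.2 18.9 0 0 85.2 8.5'
python3 - <<'E'
from h import *
import pickle
s=st(); W=imaging.camera_info("wrist"); im=imaging.snapshot("wrist")
pickle.dump(W,open("W2.pkl","wb")); cv2.imwrite("pics/wrist2.png",im[:,:,::-1])
go((436.3,332,59),(180,0,94.7))
E
```

```text
time: 2.7
tool_pos: [435.4, 333.1, 130.1]
tcp_rot: [-179.9, 0.0, 95.0]
ft_force: [0.2, 1.1, 0.7]
finger_gap: 84.8
t 2.7 pos [435.4 333.1 130.1] rpy [-1.7988e+02  4.0000e-02  9.5010e+01] F [0.2 1.1 0.7] gap 84.8 q [ 32.    3.7 100.1   0.   76.4  27. ]
row: -0.09 0.07 7.12 -0.10 0.04 0.27  dist mm 71 ang 0.3
```

View pics/wrist2.png

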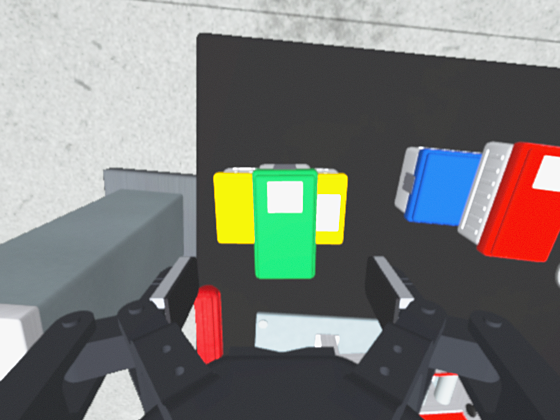

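Run:
```python
from h import *
import pickle
W=pickle.load(open("W2.pkl","rb"))
def f(z,c):
    p=np.array([onz(W,u,z)[:2] for u in c]);d=p[0]+p[1]-p[2]-p[3];print(p.round(0).tolist(),p.mean(0).round(1),np.degrees(np.arctan2(d[1],d[0])).round(1),np.linalg.norm(d)/2)
f(92,[(254,171),(315,170),(314,277),(256,278)])
# yellow far end + near end corners
f(46,[(215,173),(214,242),(346,243),(346,174)])
```

```text
[[415.0, 373.0], [454.0, 377.0], [462.0, 301.0], [421.0, 296.0]] [438.3 336.9] 95.5 76.841993616627
[[381.0, 360.0], [381.0, 300.0], [494.0, 309.0], [485.0, 368.0]] [435.2 334.1] -175.4 108.57800176749247
```

```bash
python3 -m creep '0 0.1 1 0 0 0 8.5; 0 0.15 2.5 0 0 0 8.5; 0 0.15 4 0 0 0 8.5; 0 0.15 5.5 0 0 0 8.5; 0 0.15 6.6 0 0 0 8.5; 0 0.15 7.1 0 0 0 8.5; 0 0.15 7.1 0 0 0 7; 0 0.15 7.1 0 0 0 5.5; 0 0.15 7.1 0 0 0 4.5; 0 0.15 7.1 0 0 0 4; 0 0.15 7.1 0 0 0 3.5; 0 0.15 7.1 0 0 0 3.5; 0 0.15 7.1 0 0 0 3.5' 50
python3 -c "
from h import *
st()"
```

```text
time: 4.05
tool_pos: [437.8, 333.5, 60.3]
tcp_rot: [-180.0, -0.0, 95.0]
ft_force: [0.2, -0.1, 4.7]
finger_gap: 43.5
t 4.05 pos [437.8 333.5  60.3] rpy [-1.800e+02 -1.000e-02  9.498e+01] F [ 0.2 -0.1  4.7] gap 43.5 q [ 32.    8.5 102.8   0.   68.7  27. ]
```

```bash
python3 -m creep '0 0 -0.5 0 0 0 3.5; 0 0 -1.5 0 0 0 3.5; 0 0 -3.5 0 0 0 3.5; 0 0 -6 0 0 0 3.5; 0 0 -8 0 0 0 3.5; 0 0 -9.5 0 0 0 3.5; 0 0 -10 0 0 0 3.5; 0 0 -10 0 0 0 3.5' 60
python3 - <<'E'
from h import *
s=st(); im=imaging.snapshot("wrist");cv2.imwrite("pics/wrist3.png",im[:,:,::-1])
im=imaging.snapshot("side"); crop(im,(120,30,320,190),4,"pics/side3.png")
p,e=lane('green',55,14,lift=70); print(p,e); go(p,e)
E
```

```text
time: 4.85
tool_pos: [438.1, 333.6, 161.0]
tcp_rot: [179.9, -0.0, 95.0]
ft_force: [0.3, -0.6, -1.9]
finger_gap: 43.3
t 4.85 pos [438.1 333.6 161. ] rpy [ 1.7994e+02 -4.0000e-02  9.4970e+01] F [ 0.3 -0.6 -1.9] gap 43.3 q [31.9  2.3 98.2  0.  79.5 27. ]
[ 564.0854923  -116.57707345  133.5149011 ] [-180.     -6.   -178.96]
row: -45.90 8.74 2.58 4.42 4.79 -85.98  dist mm 468 ang 86.2
```

View pics/side3.png

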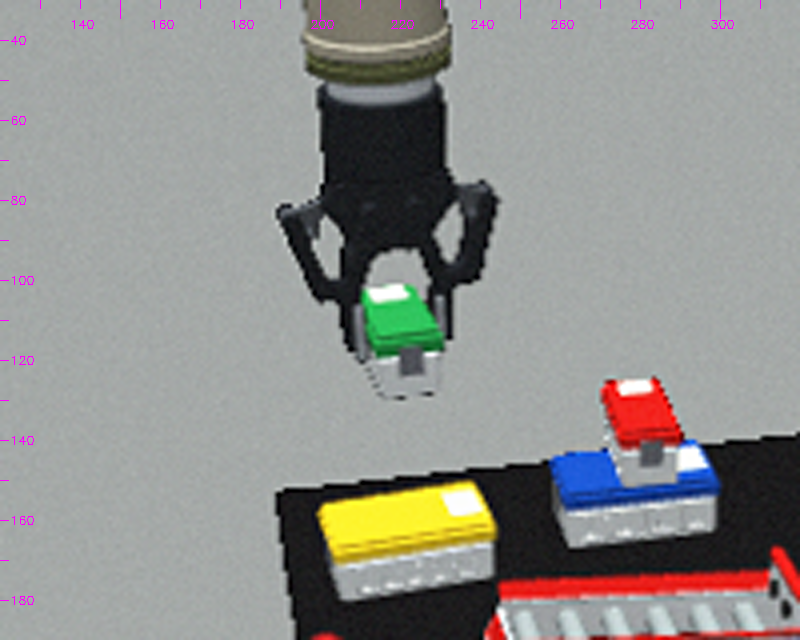

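View pics/wrist3.png

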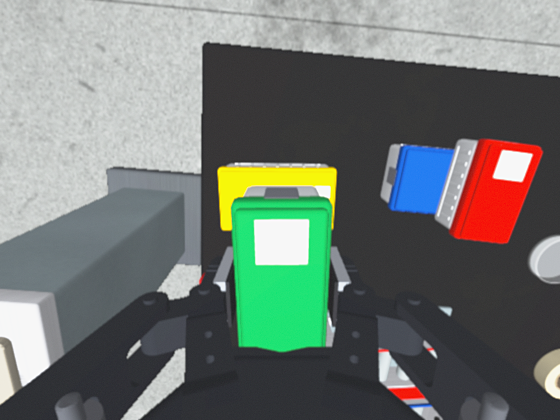

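```bash
python3 -m creep '-1.8 0.3 0 0.2 0.2 -3.4 3.5; -4.6 0.9 0 0.4 0.5 -8.6 3.5; -8.3 1.6 0 0.8 0.9 -15.5 3.5; -11.9 2.3 0.3 1.1 1.2 -22.3 3.5; -15.6 3 0.6 1.5 1.6 -29.2 3.5; -19.3 3.7 0.9 1.9 2 -36.1 3.5; -23 4.4 1.2 2.2 2.4 -43 3.5; -26.6 5.1 1.5 2.6 2.8 -49.9 3.5; -30.3 5.8 1.7 2.9 3.2 -56.7 3.5; -34 6.5 1.9 3.3 3.5 -63.6 3.5; -37.6 7.2 2.1 3.6 3.9 -70.5 3.5; -40.9 7.8 2.3 3.9 4.3 -76.5 3.5; -43.6 8.3 2.4 4.2 4.5 -81.7 3.5; -45 8.6 2.5 4.3 4.7 -84.3 3.5; -45.9 8.7 2.6 4.4 4.8 -86 3.5; -45.9 8.7 2.6 4.4 4.8 -86 3.5; -45.9 8.7 2.6 4.4 4.8 -86 3.5'
python3 - <<'E'
from h import *
import pickle
s=st(); pickle.dump(imaging.camera_info("wrist"),open("W4.pkl","wb"));im=imaging.snapshot("wrist");cv2.imwrite("pics/wrist4.png",im[:,:,::-1])
im=imaging.snapshot("side"); crop(im,(200,70,400,230+60),3,"pics/side4.png")
p,e=lane('green',55,14,lift=0); print(p,e); go(p,e)
E
```

```text
time: 6.65
tool_pos: [562.9, -116.2, 132.1]
tcp_rot: [179.9, -6.1, -179.0]
ft_force: [0.7, 0.1, -0.9]
finger_gap: 43.3
t 6.65 pos [ 562.9 -116.2  132.1] rpy [ 179.93   -6.12 -179.01] F [ 0.7  0.1 -0.9] gap 43.3 q [ -15.7   13.3   89.5   -1.7   83.1 -106.4]
[ 556.76970522 -116.70987999   63.89836842] [-180.     -6.   -178.96]
row: -0.08 -0.08 6.92 0.04 -0.05 0.01  dist mm 69 ang 0.1
```

View pics/side4.png

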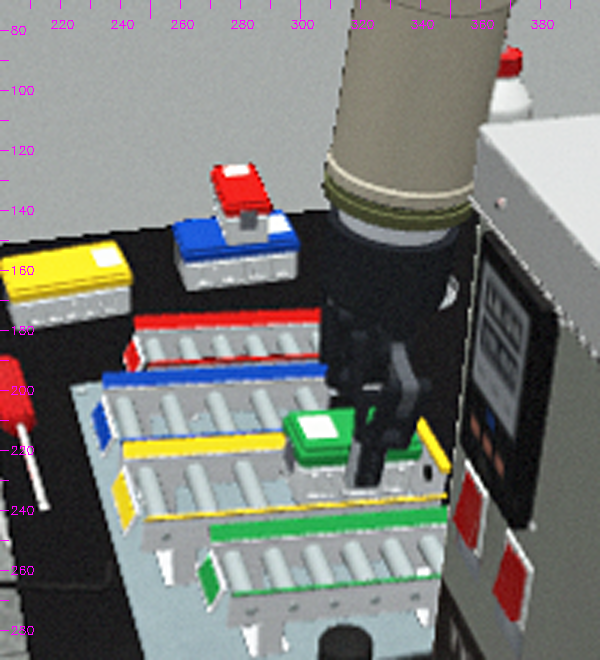

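View pics/wrist4.png

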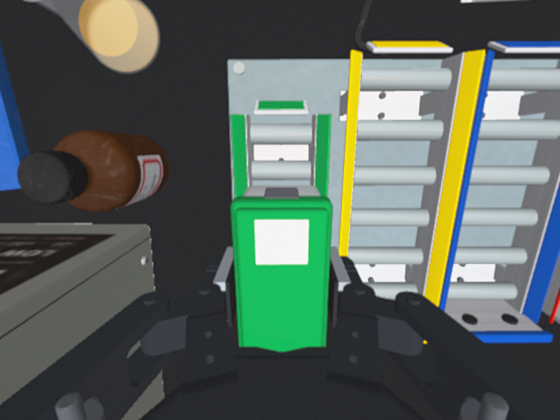

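```bash
python3 -m creep '0 0 0.8 0 0 0 3.5; 0 0 2 0 0 0 3.5; -0.05 -0.05 3.5 0 0 0 3.5; -0.05 -0.05 4.8 0 0 0 3.5; -0.05 -0.05 5.7 0 0 0 3.5; -0.05 -0.05 6.1 0 0 0 3.5; -0.05 -0.05 6.3 0 0 0 3.5; -0.05 -0.05 6.4 0 0 0 3.5; -0.05 -0.05 6.5 0 0 0 3.5; -0.05 -0.05 6.5 0 0 0 3.5'
python3 - <<'E'
from h import *
s=st(); im=imaging.snapshot("side"); crop(im,(230,170,370,290),5,"pics/side5.png")
p,e=lane('green',55,14,lift=0); go(p,e)
E
```

```text
time: 7.75
tool_pos: [557.3, -116.6, 68.5]
tcp_rot: [180.0, -6.0, -179.0]
ft_force: [-0.5, 0.1, -1.9]
finger_gap: 43.5
t 7.75 pos [ 557.3 -116.6   68.5] rpy [ 179.97   -6.01 -178.95] F [-0.5  0.1 -1.9] gap 43.5 q [ -15.9   16.2   93.2   -1.8   76.4 -106.4]
row: -0.00 -0.01 0.47 0.03 -0.01 0.00  dist mm 5 ang 0.0
```

View pics/side5.png

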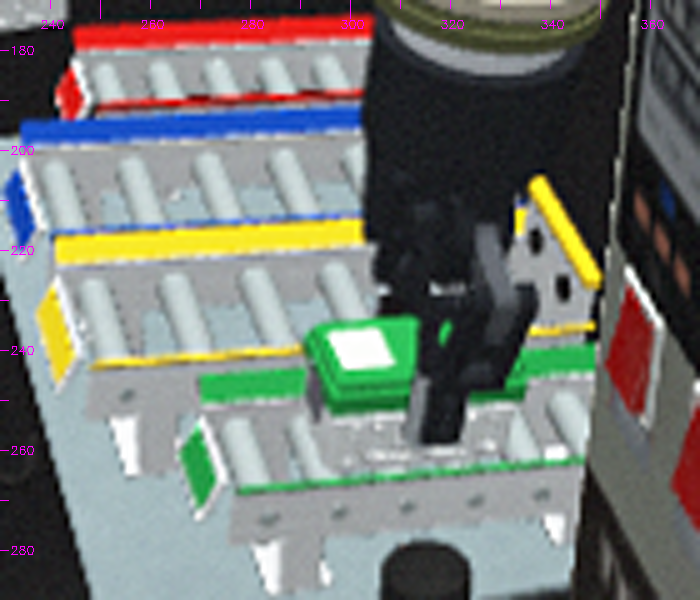

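Box is inside the guides, a few mm above the rollers; go on slowly, watching the force.

```bash
python3 -m creep '0 0 0.15 0 0 0 3.5; 0 0 0.3 0 0 0 3.5; 0 0 0.3 0 0 0 3.5'; python3 -m creep '0 0 0.1 0 0 0 3.5; 0 0 0.2 0 0 0 3.5; 0 0 0.2 0 0 0 3.5'
```

```text
time: 8.1
tool_pos: [556.8, -116.5, 65.3]
tcp_rot: [180.0, -6.0, -179.0]
ft_force: [-1.0, 0.7, -1.2]
finger_gap: 43.4
time: 8.4
tool_pos: [558.1, -116.5, 65.0]
tcp_rot: [180.0, -5.8, -179.0]
ft_force: [0.9, 2.0, 6.2]
finger_gap: 43.2
```

```bash
python3 -m creep '0 0 0 0 0 0 4.6; 0 0 0 0 0 0 5; 0 0 0 0 0 0 5.6; 0 0 0 0 0 0 5.6; 0 0 -0.5 0 0 0 5.6; 0 0 -1.5 0 0 0 5.6; 0 0 -3 0 0 0 5.6; 0 0 -5 0 0 0 6; 0 0 -7.5 0 0 0 7; 0 0 -9 0 0 0 8; 0 0 -9.5 0 0 0 8.5; 0 0 -9.5 0 0 0 8.5'
python3 - <<'E'
from h import *
s=st(); im=imaging.snapshot("wrist");cv2.imwrite("pics/wrist6.png",im[:,:,::-1])
go((600.5,362.5,150),(180,0,88)); go((600.5,362.5,60),(180,0,88))
E
```

```text
time: 9.6
tool_pos: [568.5, -116.6, 160.7]
tcp_rot: [-180.0, -5.7, -179.0]
ft_force: [-0.2, 0.3, -0.9]
finger_gap: 85.0
t 9.6 pos [ 568.5 -116.6  160.7] rpy [-179.98   -5.73 -178.95] F [-0.2  0.3 -0.9] gap 85.0 q [ -15.6   12.3   87.5   -1.7   85.7 -106.4]
row: -4.23 47.82 0.52 -4.73 -4.51 92.96  dist mm 480 ang 93.2
row: -5.15 47.81 9.48 -4.73 -4.51 92.96  dist mm 490 ang 93.2
```

View pics/wrist6.png

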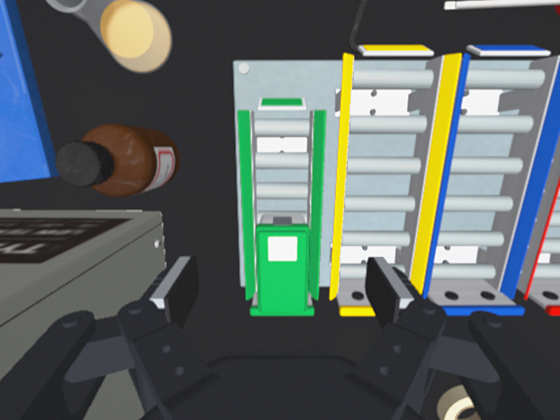

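```bash
python3 -m creep '-0.2 2 0 -0.2 -0.2 4 8.5; -0.5 5 0 -0.5 -0.5 10 8.5; -0.8 9 0 -0.9 -0.9 18 8.5; -1.2 13 0 -1.3 -1.3 26 8.5; -1.5 17 0 -1.7 -1.7 34 8.5; -1.9 21 0.1 -2.1 -2.1 42 8.5; -2.3 25 0.2 -2.5 -2.4 50 8.5; -2.6 29 0.3 -2.9 -2.8 58 8.5; -3 33 0.3 -3.3 -3.2 66 8.5; -3.4 37 0.4 -3.8 -3.6 74 8.5; -3.7 41 0.4 -4.2 -4 82 8.5; -4 44 0.5 -4.5 -4.3 88 8.5; -4.2 46.5 0.5 -4.7 -4.5 92 8.5; -4.2 47.5 0.5 -4.7 -4.5 93 8.5; -4.2 47.8 0.5 -4.7 -4.5 93 8.5; -4.2 47.8 0.5 -4.7 -4.5 93 8.5; -4.2 47.8 0.5 -4.7 -4.5 93 8.5'
python3 - <<'E'
from h import *
import pickle
s=st(); pickle.dump(imaging.camera_info("wrist"),open("W7.pkl","wb"));im=imaging.snapshot("wrist");cv2.imwrite("pics/wrist7.png",im[:,:,::-1])
crop(im,(180,110,380,310),3,"pics/wrist7c.png")
E
```

```text
time: 11.35
tool_pos: [600.0, 361.3, 149.4]
tcp_rot: [-179.9, 0.1, 88.0]
ft_force: [0.1, 0.3, -0.7]
finger_gap: 85.0
t 11.35 pos [600.  361.3 149.4] rpy [-1.7991e+02  7.0000e-02  8.7950e+01] F [ 0.1  0.3 -0.7] gap 85.0 q [26.9 25.6 72.3 -0.  82.2 28.9]
```

View pics/wrist7c.png

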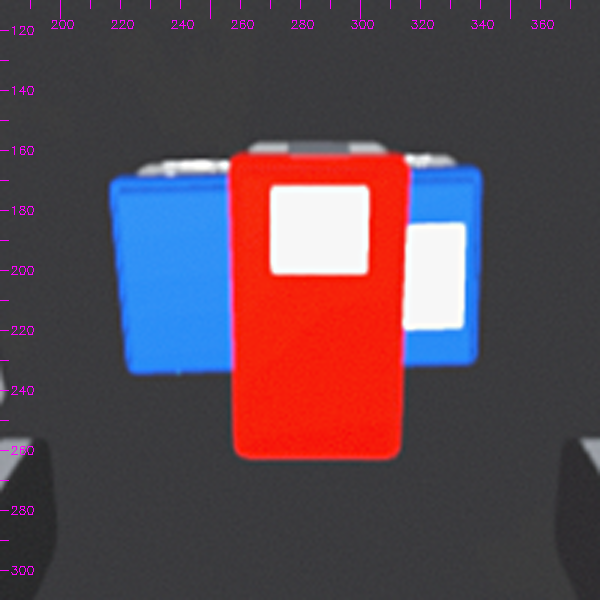

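Run:
```python
from h import *
import pickle
W=pickle.load(open("W7.pkl","rb"))
def f(z,c):
    p=np.array([onz(W,u,z)[:2] for u in c]);d=p[0]+p[1]-p[2]-p[3];print(p.round(0).tolist(),p.mean(0).round(1),np.degrees(np.arctan2(d[1],d[0])).round(1),np.linalg.norm(d)/2)
f(92,[(256.7,161),(316.5,161),(313.5,262.5),(257.5,262.5)])
f(46,[(216.5,169),(223,234),(338,231),(340.5,165.5)])
go((600.5,363.5,60),(180,0,88))
```

```text
[[586.0, 407.0], [627.0, 405.0], [625.0, 327.0], [581.0, 328.0]] [604.6 366.9] 87.6 78.53073644819388
[[546.0, 394.0], [546.0, 334.0], [652.0, 333.0], [653.0, 394.0]] [599.3 363.7] 179.6 106.03356485566385
row: 0.24 0.03 8.98 -0.07 0.05 -0.07  dist mm 90 ang 0.1
```

```bash
python3 -m creep '0 0.1 1 0 0 0 8.5; 0.2 0.2 2.5 0 0 0 8.5; 0.25 0.2 4.5 0 0 0 8.5; 0.25 0.2 6.5 0 0 0 8.5; 0.25 0.2 8 0 0 0 8.5; 0.25 0.2 8.8 0 0 0 8.5; 0.25 0.2 9 0 0 0 8; 0.25 0.2 9 0 0 0 7; 0.25 0.2 9 0 0 0 5.5; 0.25 0.2 9 0 0 0 4.5; 0.25 0.2 9 0 0 0 4; 0.25 0.2 9 0 0 0 3.5; 0.25 0.2 9 0 0 0 3.5; 0.25 0.2 9 0 0 0 3.5' 50; python3 -m creep '0 0 -0.5 0 0 0 3.5; 0 0 -1.5 0 0 0 3.5; 0 0 -3.5 0 0 0 3.5; 0 0 -6 0 0 0 3.5; 0 0 -8 0 0 0 3.5; 0 0 -9 0 0 0 3.5; 0 0 -9 0 0 0 3.5' 60
python3 - <<'E'
from h import *
s=st(); im=imaging.snapshot("wrist");cv2.imwrite("pics/wrist8.png",im[:,:,::-1])
p,e=lane('red',55,14,lift=60); print(p,e); go(p,e)
E
```

```text
time: 12.8
tool_pos: [603.1, 364.0, 61.4]
tcp_rot: [179.9, -0.0, 87.9]
ft_force: [-0.6, 0.3, 6.1]
finger_gap: 43.0
time: 13.5
tool_pos: [604.1, 364.6, 153.9]
tcp_rot: [179.8, -0.1, 87.9]
ft_force: [0.1, 0.2, -1.9]
finger_gap: 43.1
t 13.5 pos [604.1 364.6 153.9] rpy [ 1.7975e+02 -1.2000e-01  8.7930e+01] F [ 0.1  0.2 -1.9] gap 43.1 q [27.  25.9 71.5 -0.  82.4 29. ]
[558.14037986 153.30395419 123.56968214] [-180.     -6.   -178.96]
row: -21.24 -3.76 2.81 5.01 4.67 -93.01  dist mm 218 ang 93.3
```

View pics/wrist8.png

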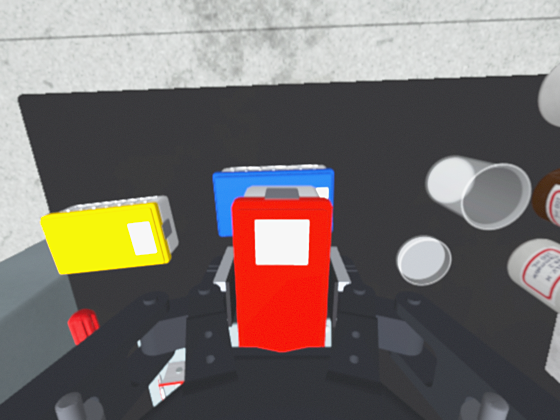

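```bash
python3 -m creep '-0.8 -0.1 0 0.2 0.2 -3.5 3.5; -2 -0.4 0 0.5 0.5 -9.3 3.5; -3.6 -0.6 0 0.8 0.8 -16 3.5; -5.3 -0.9 0.2 1.3 1.2 -23.3 3.5; -7 -1.3 0.5 1.7 1.5 -31 3.5; -8.9 -1.6 0.8 2.1 2 -39 3.5; -10.6 -1.9 1.2 2.5 2.3 -46.5 3.5; -12.3 -2.2 1.5 2.9 2.7 -54 3.5; -14 -2.5 1.8 3.3 3.1 -61.5 3.5; -15.7 -2.8 2.1 3.7 3.5 -69 3.5; -17.4 -3.1 2.4 4.1 3.8 -76.3 3.5; -19 -3.4 2.6 4.5 4.2 -83.5 3.5; -20.3 -3.6 2.7 4.8 4.5 -89 3.5; -21 -3.7 2.8 5 4.6 -92 3.5; -21.2 -3.8 2.8 5 4.7 -93 3.5; -21.2 -3.8 2.8 5 4.7 -93 3.5; -21.2 -3.8 2.8 5 4.7 -93 3.5'
python3 - <<'E'
from h import *
s=st(); im=imaging.snapshot("wrist");cv2.imwrite("pics/wrist9.png",im[:,:,::-1])
p,e=lane('red',55,14,lift=0); print(p,e); go(p,e)
E
```

```text
time: 15.25
tool_pos: [557.4, 154.0, 123.1]
tcp_rot: [180.0, -6.1, -179.0]
ft_force: [-0.7, 1.3, -0.9]
finger_gap: 43.0
t 15.25 pos [557.4 154.  123.1] rpy [ 179.98   -6.05 -179.03] F [-0.7  1.3 -0.9] gap 43.0 q [  9.8  14.1  89.5   1.   82.4 -81.4]
[551.86970522 153.19012001  63.89836842] [-180.     -6.   -178.96]
row: -0.06 -0.08 5.97 0.03 -0.04 -0.05  dist mm 60 ang 0.1
```

View pics/wrist9.png

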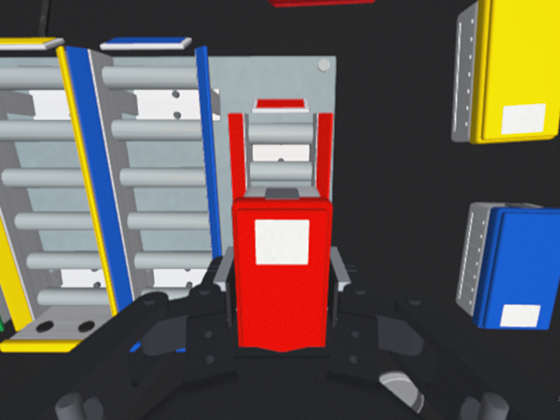

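```bash
python3 -m creep '0 0 0.8 0 0 0 3.5; 0 0 2 0 0 0 3.5; -0.05 -0.05 3.3 0 0 0 3.5; -0.05 -0.05 4.3 0 0 0 3.5; -0.05 -0.05 5 0 0 0 3.5; -0.05 -0.05 5.3 0 0 0 3.5; -0.05 -0.05 5.5 0 0 0 3.5; -0.05 -0.05 5.5 0 0 0 3.5'; python3 -m creep '0 0 0.15 0 0 0 3.5; 0 0 0.3 0 0 0 3.5; 0 0 0.3 0 0 0 3.5'
```

```text
time: 16.1
tool_pos: [552.4, 153.6, 68.7]
tcp_rot: [180.0, -6.0, -179.0]
ft_force: [1.1, -0.1, -1.9]
finger_gap: 42.8
time: 16.4
tool_pos: [552.5, 153.6, 66.1]
tcp_rot: [180.0, -6.0, -179.0]
ft_force: [-0.7, 0.2, 1.0]
finger_gap: 43.3
```

```bash
python3 -m creep '0 0 0.1 0 0 0 3.5; 0 0 0.15 0 0 0 3.5; 0 0 0.15 0 0 0 3.5'; python3 -m creep '0 0 0 0 0 0 4.6; 0 0 0 0 0 0 5; 0 0 0 0 0 0 5.6; 0 0 0 0 0 0 5.6; 0 0 -0.5 0 0 0 5.6; 0 0 -1.5 0 0 0 5.6; 0 0 -3 0 0 0 5.6; 0 0 -5 0 0 0 6; 0 0 -7.5 0 0 0 7; 0 0 -9 0 0 0 8; 0 0 -9.5 0 0 0 8.5; 0 0 -9.5 0 0 0 8.5'
python3 - <<'E'
from h import *
s=st(); im=imaging.snapshot("wrist");cv2.imwrite("pics/wrist10.png",im[:,:,::-1])
go((596,362,130),(180,0,180.8));
E
```

```text
time: 16.7
tool_pos: [553.5, 153.6, 65.9]
tcp_rot: [180.0, -5.8, -179.0]
ft_force: [0.4, -0.5, 5.3]
finger_gap: 42.9
time: 17.9
tool_pos: [563.9, 153.8, 161.6]
tcp_rot: [179.9, -5.7, -179.0]
ft_force: [0.0, -0.3, 0.2]
finger_gap: 85.3
t 17.9 pos [563.9 153.8 161.6] rpy [ 179.94   -5.71 -179.01] F [ 0.  -0.3  0.2] gap 85.3 q [  9.7  12.9  86.8   0.9  86.  -81.4]
row: -3.94 20.77 2.66 0.03 -5.82 0.19  dist mm 213 ang 5.8
```

View pics/wrist10.png

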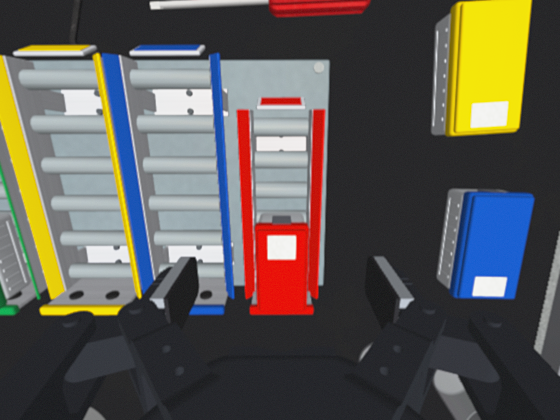

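```bash
python3 -m creep '-0.3 1.5 0 0 -0.4 0 8.5; -0.9 4.5 0.2 0 -1.2 0 8.5; -1.6 8 0.6 0 -2.2 0 8.5; -2.3 12 1.2 0 -3.3 0 8.5; -3 16 1.8 0 -4.4 0.1 8.5; -3.6 19 2.3 0 -5.2 0.2 8.5; -3.9 20.4 2.6 0 -5.7 0.2 8.5; -3.9 20.8 2.7 0 -5.8 0.2 8.5; -3.9 20.8 2.7 0 -5.8 0.2 8.5; -3.9 20.8 2.7 0 -5.8 0.2 8.5'
python3 - <<'E'
from h import *
import pickle
s=st(); pickle.dump(imaging.camera_info("wrist"),open("W11.pkl","wb"));im=imaging.snapshot("wrist");cv2.imwrite("pics/wrist11.png",im[:,:,::-1])
crop(im,(150,110,400,340),3,"pics/wrist11c.png")
E
```

```text
time: 18.95
tool_pos: [595.8, 361.2, 129.6]
tcp_rot: [180.0, -0.0, -179.3]
ft_force: [0.4, 0.0, 0.3]
finger_gap: 85.1
t 18.95 pos [595.8 361.2 129.6] rpy [ 1.8000e+02 -4.0000e-02 -1.7927e+02] F [0.4 0.  0.3] gap 85.1 q [ 27.   25.8  74.1   0.   80.1 -63.7]
```

View pics/wrist11c.png

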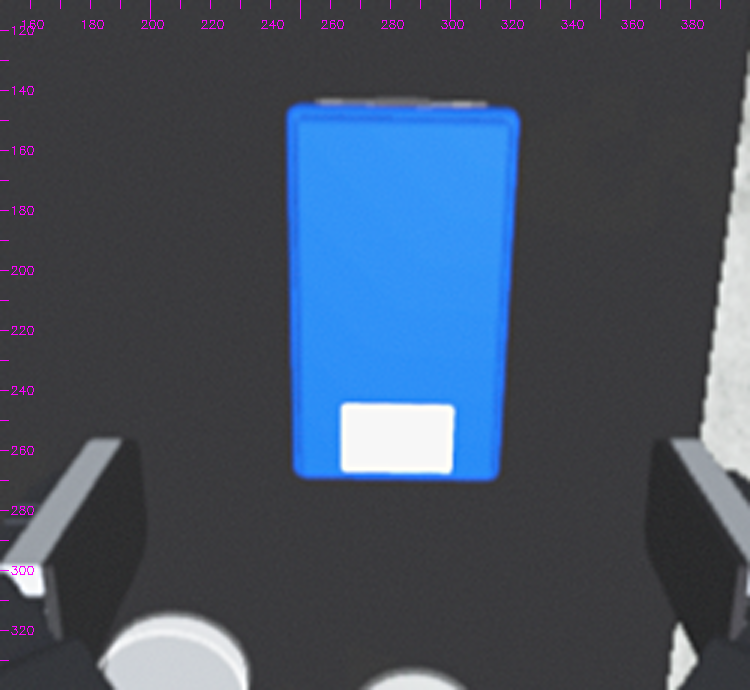

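```bash
python3 -m creep '0 0.05 1 0 0 0.6 8.5; 0 0.1 2.5 0 0 1.2 8.5; 0 0.1 5 0 0 1.2 8.5; 0 0.1 7.5 0 0 1.2 8.5; 0 0.1 9.8 0 0 1.2 8.5; 0 0.1 11.2 0 0 1.2 8.5; 0 0.1 11.8 0 0 1.2 8.5; 0 0.1 11.9 0 0 1.2 8; 0 0.1 11.9 0 0 1.2 7; 0 0.1 11.9 0 0 1.2 6.2; 0 0.1 11.9 0 0 1.2 5.5; 0 0.1 11.9 0 0 1.2 5; 0 0.1 11.9 0 0 1.2 5; 0 0.1 11.9 0 0 1.2 5' 60; python3 -m creep '0 0 -0.4 0 0 0 5; 0 0 -1.2 0 0 0 5; 0 0 -3 0 0 0 5; 0 0 -5.5 0 0 0 5; 0 0 -8 0 0 0 5; 0 0 -10.5 0 0 0 5; 0 0 -12.5 0 0 0 5; 0 0 -13.5 0 0 0 5; 0 0 -13.5 0 0 0 5; 0 0 -13.5 0 0 0 5' 70
python3 - <<'E'
from h import *
s=st(); im=imaging.snapshot("wrist");cv2.imwrite("pics/wrist12.png",im[:,:,::-1])
p,e=lane('blue',60,12,lift=70); print(p,e); go(p,e)
E
```

```text
time: 20.4
tool_pos: [597.2, 362.6, 12.9]
tcp_rot: [179.9, 0.1, 179.5]
ft_force: [-1.3, -0.6, 6.0]
finger_gap: 61.1
time: 21.4
tool_pos: [596.5, 362.2, 147.3]
tcp_rot: [179.9, 0.1, 179.5]
ft_force: [-0.9, -0.4, -3.4]
finger_gap: 61.0
t 21.4 pos [596.5 362.2 147.3] rpy [1.7993e+02 9.0000e-02 1.7951e+02] F [-0.9 -0.4 -3.4] gap 61.0 q [ 27.1  25.1  73.2   0.   81.6 -62.5]
[540.70467948  63.02887709 133.64849962] [-180.     -6.   -178.96]
row: 5.28 -29.95 1.26 0.11 6.02 -1.53  dist mm 304 ang 6.2
```

View pics/wrist12.png

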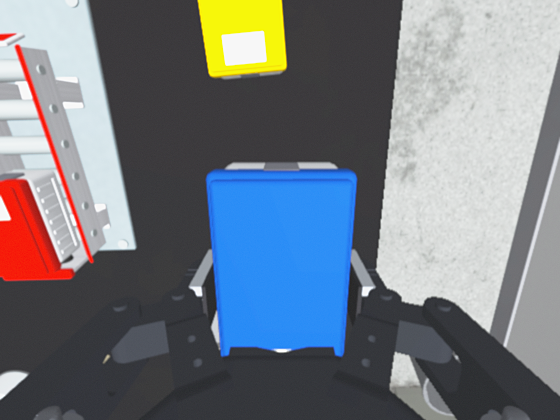

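```bash
python3 -m creep '0.2 -1 0 0 0.2 -0.1 5; 0.5 -3 0 0 0.6 -0.2 5; 1 -5.5 0 0 1.1 -0.3 5; 1.5 -8.5 0 0 1.7 -0.4 5; 2 -11.5 0 0 2.3 -0.6 5; 2.6 -14.5 0 0 2.9 -0.7 5; 3.1 -17.5 0 0.1 3.5 -0.9 5; 3.6 -20.5 0.3 0.1 4.1 -1 5; 4.2 -23.5 0.6 0.1 4.7 -1.2 5; 4.6 -26.2 0.9 0.1 5.3 -1.4 5; 5 -28.4 1.1 0.1 5.7 -1.5 5; 5.2 -29.5 1.2 0.1 6 -1.5 5; 5.3 -29.9 1.3 0.1 6 -1.5 5; 5.3 -29.9 1.3 0.1 6 -1.5 5; 5.3 -29.9 1.3 0.1 6 -1.5 5'
python3 - <<'E'
from h import *
s=st(); im=imaging.snapshot("wrist");cv2.imwrite("pics/wrist13.png",im[:,:,::-1])
p,e=lane('blue',60,12,lift=0); print(p,e); go(p,e)
E
```

```text
time: 22.95
tool_pos: [540.5, 64.3, 133.2]
tcp_rot: [180.0, -6.0, -179.0]
ft_force: [-0.4, 0.2, -3.5]
finger_gap: 60.9
t 22.95 pos [540.5  64.3 133.2] rpy [ 179.97   -5.97 -178.96] F [-0.4  0.2 -3.5] gap 60.9 q [  1.3   8.6  94.6   0.1  82.7 -89.7]
[533.3888924   62.89607055  64.03196695] [-180.     -6.   -178.96]
row: 0.00 -0.14 6.96 0.02 0.04 0.03  dist mm 70 ang 0.1
```

View pics/wrist13.png

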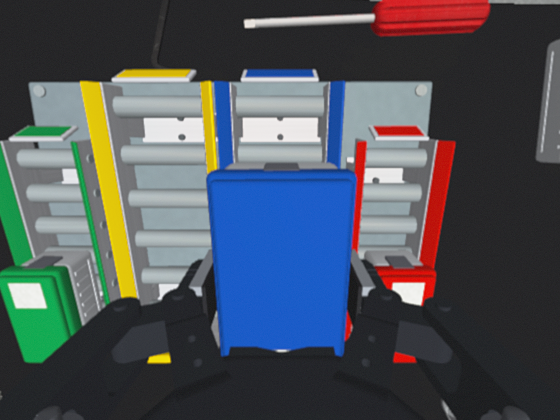

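```bash
python3 -m creep '0 -0.1 0.8 0 0 0 5; 0 -0.15 2 0 0 0 5; 0 -0.15 3.5 0 0 0 5; 0 -0.15 4.8 0 0 0 5; 0 -0.15 5.7 0 0 0 5; 0 -0.15 6.1 0 0 0 5; 0 -0.15 6.3 0 0 0 5; 0 -0.15 6.4 0 0 0 5; 0 -0.15 6.4 0 0 0 5'; python3 -m creep '0 0 0.15 0 0 0 5; 0 0 0.3 0 0 0 5; 0 0 0.3 0 0 0 5'
```

```text
time: 23.9
tool_pos: [534.4, 62.8, 70.1]
tcp_rot: [180.0, -5.9, -178.9]
ft_force: [-0.9, 0.5, -3.9]
finger_gap: 61.0
time: 24.2
tool_pos: [534.1, 62.8, 67.1]
tcp_rot: [180.0, -5.9, -178.9]
ft_force: [0.2, -0.5, -3.7]
finger_gap: 60.6
```

```bash
python3 -m creep '0 0 0.1 0 0 0 5; 0 0 0.2 0 0 0 5; 0 0 0.2 0 0 0 5'; python3 -c "
from h import *
st();im=imaging.snapshot('wrist');cv2.imwrite('pics/wrist14.png',im[:,:,::-1])"
```

```text
time: 24.5
tool_pos: [534.5, 62.8, 65.7]
tcp_rot: [180.0, -5.8, -178.9]
ft_force: [1.0, 0.3, 0.7]
finger_gap: 61.1
t 24.5 pos [534.5  62.8  65.7] rpy [ 179.97   -5.83 -178.94] F [1.  0.3 0.7] gap 61.1 q [  1.2  11.8  98.6   0.   75.4 -89.9]
```

View pics/wrist14.png

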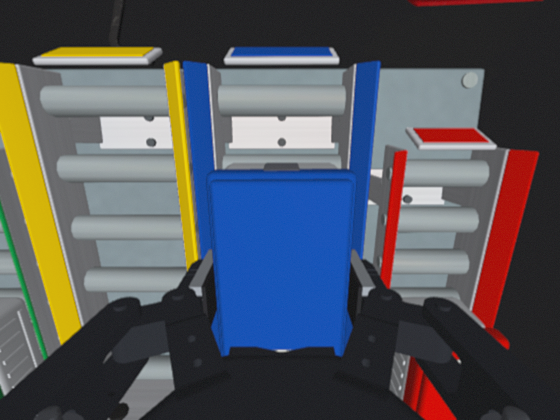

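```bash
python3 -m creep '0 0 0.1 0 0 0 6.2; 0 0 0.1 0 0 0 6.6; 0 0 0.1 0 0 0 7.2; 0 0 0.1 0 0 0 7.2; 0 0 -0.5 0 0 0 7.2; 0 0 -1.5 0 0 0 7.2; 0 0 -3 0 0 0 7.2; 0 0 -5 0 0 0 7.2; 0 0 -7.5 0 0 0 7.5; 0 0 -9 0 0 0 8; 0 0 -9.5 0 0 0 8.5; 0 0 -9.5 0 0 0 8.5'
python3 - <<'E'
from h import *
s=st(); im=imaging.snapshot("wrist");cv2.imwrite("pics/wrist15.png",im[:,:,::-1])
go((434.5,331.5,130),(180,0,184.6));
E
```

```text
time: 25.75
tool_pos: [544.9, 63.0, 161.3]
tcp_rot: [180.0, -5.7, -178.9]
ft_force: [-0.1, -0.2, 1.0]
finger_gap: 85.0
t 25.75 pos [544.9  63.  161.3] rpy [ 179.98   -5.72 -178.94] F [-0.1 -0.2  1. ] gap 85.0 q [  1.2   7.6  92.7   0.   85.4 -89.9]
row: 10.10 27.05 4.07 0.21 -5.83 -3.54  dist mm 292 ang 6.8
```

View pics/wrist15.png

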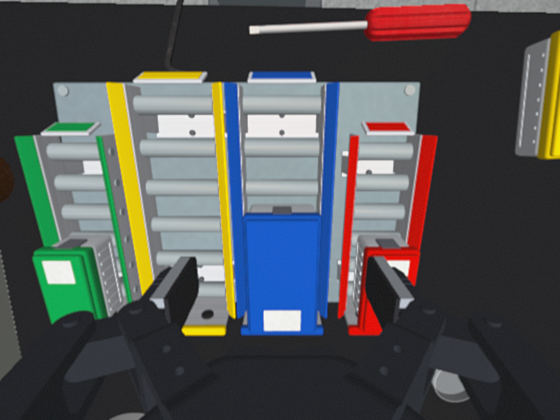

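Blue is home at the stop. On to yellow.

```bash
python3 -m creep '0.4 1 0 0 -0.3 -0.1 8.5; 1.2 3 0 0 -0.7 -0.4 8.5; 2.4 6.5 0.3 0 -1.4 -0.8 8.5; 3.9 10.5 0.8 0.1 -2.3 -1.3 8.5; 5.4 14.5 1.5 0.1 -3.2 -1.9 8.5; 6.9 18.5 2.3 0.1 -4 -2.4 8.5; 8.4 22.5 3 0.2 -4.9 -3 8.5; 9.5 25.5 3.7 0.2 -5.5 -3.4 8.5; 10 26.8 4 0.2 -5.8 -3.5 8.5; 10.1 27.1 4.1 0.2 -5.8 -3.5 8.5; 10.1 27.1 4.1 0.2 -5.8 -3.5 8.5; 10.1 27.1 4.1 0.2 -5.8 -3.5 8.5'
python3 - <<'E'
from h import *
import pickle
s=st(); pickle.dump(imaging.camera_info("wrist"),open("W16.pkl","wb"));im=imaging.snapshot("wrist");cv2.imwrite("pics/wrist16.png",im[:,:,::-1])
crop(im,(150,110,400,340),3,"pics/wrist16c.png")
E
```

```text
time: 27.0
tool_pos: [435.1, 331.0, 129.6]
tcp_rot: [-180.0, -0.0, -175.5]
ft_force: [0.4, -0.2, -1.0]
finger_gap: 84.8
t 27.0 pos [435.1 331.  129.6] rpy [-1.7998e+02 -3.0000e-02 -1.7550e+02] F [ 0.4 -0.2 -1. ] gap 84.8 q [ 31.9   3.4 100.4  -0.   76.2 -62.6]
```

View pics/wrist16c.png

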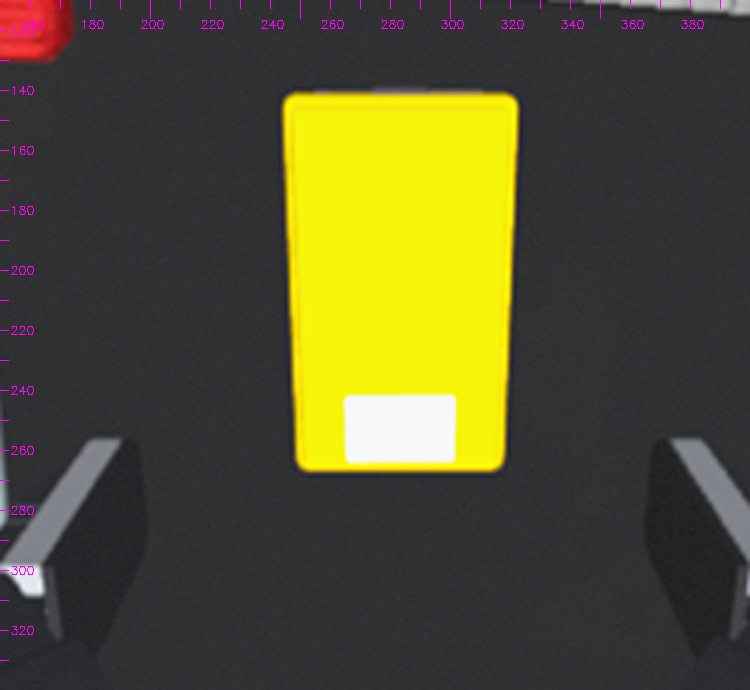

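```bash
python3 -m creep '0 0.05 1 0 0 0 8.5; 0 0.1 2.5 0 0 0 8.5; 0 0.1 5 0 0 0 8.5; 0 0.1 7.5 0 0 0 8.5; 0 0.1 9.8 0 0 0 8.5; 0 0.1 11.2 0 0 0 8.5; 0 0.1 11.8 0 0 0 8.5; 0 0.1 11.9 0 0 0 8; 0 0.1 11.9 0 0 0 7; 0 0.1 11.9 0 0 0 6.2; 0 0.1 11.9 0 0 0 5.5; 0 0.1 11.9 0 0 0 5; 0 0.1 11.9 0 0 0 5; 0 0.1 11.9 0 0 0 5' 60; python3 -m creep '0 0 -0.4 0 0 0 5; 0 0 -1.2 0 0 0 5; 0 0 -3 0 0 0 5; 0 0 -5.5 0 0 0 5; 0 0 -8 0 0 0 5; 0 0 -10.5 0 0 0 5; 0 0 -12.5 0 0 0 5; 0 0 -14 0 0 0 5; 0 0 -14.5 0 0 0 5; 0 0 -14.5 0 0 0 5' 70
python3 - <<'E'
from h import *
s=st(); im=imaging.snapshot("wrist");cv2.imwrite("pics/wrist17.png",im[:,:,::-1])
p,e=lane('yellow',60,12,lift=70); print(p,e); go(p,e)
E
```

```text
time: 28.45
tool_pos: [436.3, 332.5, 12.4]
tcp_rot: [179.9, 0.1, -175.5]
ft_force: [-1.5, -1.7, 6.1]
finger_gap: 60.5
time: 29.45
tool_pos: [436.2, 332.6, 157.9]
tcp_rot: [179.9, 0.2, -175.5]
ft_force: [-0.2, 0.1, -3.3]
finger_gap: 61.0
t 29.45 pos [436.2 332.6 157.9] rpy [ 1.7992e+02  1.7000e-01 -1.7552e+02] F [-0.2  0.1 -3.3] gap 61.0 q [ 32.    2.   98.8  -0.   79.  -62.5]
[542.30467948 -26.97112291 133.64849962] [-180.     -6.   -178.96]
row: -7.82 -36.64 2.30 -0.14 6.08 3.43  dist mm 375 ang 7.0
```

View pics/wrist17.png

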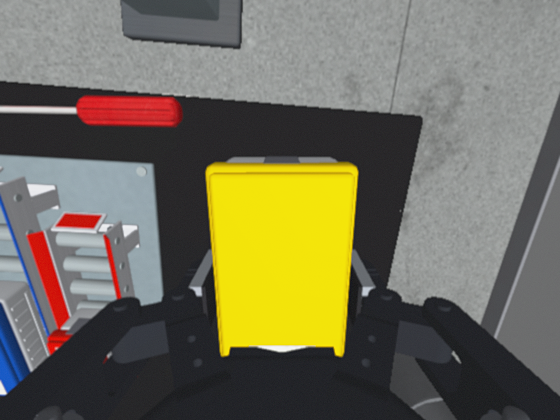

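```bash
python3 -m creep '-0.2 -1 0 0 0.2 0.1 5; -0.6 -3 0 0 0.5 0.3 5; -1.2 -5.7 0 0 0.9 0.5 5; -1.9 -8.9 0 0 1.5 0.8 5; -2.6 -12.2 0 0 2 1.1 5; -3.3 -15.5 0 -0.1 2.6 1.5 5; -4 -18.8 0 -0.1 3.1 1.8 5; -4.7 -22.1 0.3 -0.1 3.7 2.1 5; -5.4 -25.4 0.8 -0.1 4.2 2.4 5; -6.1 -28.7 1.3 -0.1 4.8 2.7 5; -6.8 -31.8 1.7 -0.1 5.3 3 5; -7.3 -34.4 2 -0.1 5.7 3.2 5; -7.7 -36 2.2 -0.1 6 3.4 5; -7.8 -36.6 2.3 -0.1 6.1 3.4 5; -7.8 -36.6 2.3 -0.1 6.1 3.4 5; -7.8 -36.6 2.3 -0.1 6.1 3.4 5'
python3 - <<'E'
from h import *
s=st(); im=imaging.snapshot("wrist");cv2.imwrite("pics/wrist18.png",im[:,:,::-1])
p,e=lane('yellow',60,12,lift=0); print(p,e); go(p,e)
E
```

```text
time: 31.1
tool_pos: [541.7, -25.6, 133.5]
tcp_rot: [-180.0, -6.0, -178.9]
ft_force: [0.4, 0.2, -3.1]
finger_gap: 60.9
t 31.1 pos [541.7 -25.6 133.5] rpy [-179.99   -6.05 -178.89] F [ 0.4  0.2 -3.1] gap 60.9 q [ -7.5   8.4  94.9  -0.9  82.7 -98.5]
[534.9888924  -27.10392945  64.03196695] [-180.     -6.   -178.96]
row: -0.05 -0.15 7.00 -0.02 -0.02 0.10  dist mm 70 ang 0.1
```

View pics/wrist18.png

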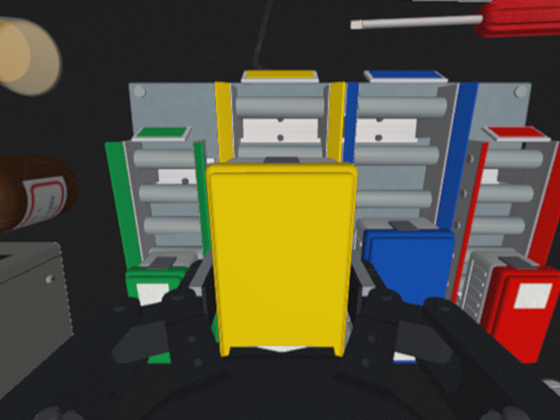

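```bash
python3 -m creep '0 -0.1 0.8 0 0 0 5; 0 -0.12 2 0 0 0 5; 0 -0.12 3.5 0 0 0 5; 0 -0.12 4.8 0 0 0 5; 0 -0.12 5.7 0 0 0 5; 0 -0.12 6.1 0 0 0 5; 0 -0.12 6.3 0 0 0 5; 0 -0.12 6.4 0 0 0 5; 0 -0.12 6.4 0 0 0 5'; python3 -m creep '0 0 0.15 0 0 0 5; 0 0 0.3 0 0 0 5; 0 0 0.3 0 0 0 5';  python3 -m creep '0 0 0.1 0 0 0 5; 0 0 0.2 0 0 0 5; 0 0 0.2 0 0 0 5'
```

```text
time: 32.05
tool_pos: [535.6, -26.9, 70.5]
tcp_rot: [-180.0, -6.0, -178.9]
ft_force: [0.2, 0.1, -3.0]
finger_gap: 61.0
time: 32.35
tool_pos: [535.2, -26.9, 67.5]
tcp_rot: [-180.0, -6.0, -178.9]
ft_force: [0.5, -0.2, -2.3]
finger_gap: 61.1
time: 32.65
tool_pos: [535.1, -26.9, 65.5]
tcp_rot: [-180.0, -6.0, -178.9]
ft_force: [-0.1, -0.5, -3.9]
finger_gap: 60.9
```

```bash
python3 -m creep '0 0 0.1 0 0 0 5; 0 0 0.15 0 0 0 5; 0 0 0.15 0 0 0 5'
```

```text
time: 32.95
tool_pos: [536.1, -26.9, 65.2]
tcp_rot: [-180.0, -5.8, -178.9]
ft_force: [1.2, 0.9, 5.8]
finger_gap: 61.2
```

```bash
python3 -m creep '0 0 0 0 0 0 6.2; 0 0 0 0 0 0 6.6; 0 0 0 0 0 0 7.2; 0 0 0 0 0 0 7.2; 0 0 -0.5 0 0 0 7.2; 0 0 -1.5 0 0 0 7.2; 0 0 -3 0 0 0 7.2; 0 0 -5 0 0 0 7.2; 0 0 -7.5 0 0 0 7.5; 0 0 -10 0 0 0 8; 0 0 -12 0 0 0 8.5; 0 0 -13.5 0 0 0 8.5; 0 0 -14 0 0 0 8.5; 0 0 -14 0 0 0 8.5'
python3 - <<'E'
from h import *
import pickle
s=st(); pickle.dump(imaging.camera_info("wrist"),open("W19.pkl","wb"));im=imaging.snapshot("wrist");cv2.imwrite("pics/wrist19.png",im[:,:,::-1])
im=imaging.snapshot("side"); crop(im,(190,110,370,290),3,"pics/side19.png")
E
```

```text
time: 34.35
tool_pos: [550.8, -26.6, 205.5]
tcp_rot: [-180.0, -5.7, -178.9]
ft_force: [-0.3, -0.7, 0.3]
finger_gap: 84.9
t 34.35 pos [550.8 -26.6 205.5] rpy [-179.96   -5.73 -178.87] F [-0.3 -0.7  0.3] gap 84.9 q [ -7.5   6.4  89.3  -0.9  89.9 -98.6]
```

View pics/wrist19.png

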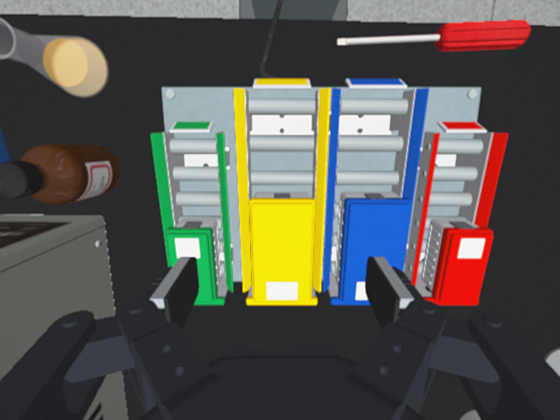

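View pics/side19.png

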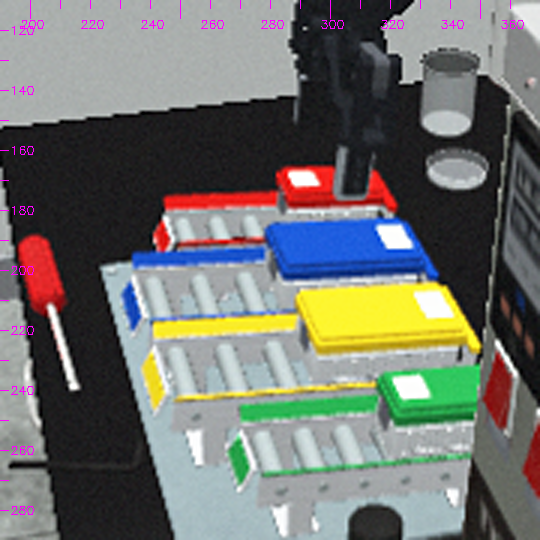

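```bash
python3 -m creep '0.5 0 -1 0 0 0 8.5; 2 0 -3 0 0 0 8.5; 5 0 -6 0 0 0 8.5; 8 0 -9 0 0 0 8.5; 11 0 -11 0 0 0 8.5; 13 0 -12 0 0 0 8.5; 14 0 -12 0 0 0 8.5; 14 0 -12 0 0 0 8.5; 14 0 -12 0 0 0 8.5'
python3 - <<'E'
from h import *
st();W=imaging.camera_info("wrist"); im=imaging.snapshot("wrist"); crop(im,(60,60,560,330),1,"pics/x.png")
RL=Ro.from_euler('xyz',[0,6,YAW],degrees=True)
d=im.copy()
for c,h in HOME.items():
    L,w=(55,31) if c in('blue','yellow') else (40,22)
    q=proj(W,np.array(h)+RL.apply(np.array([[L,w,23],[L,-w,23],[-L,-w,23],[-L,w,23]])))
    cv2.polylines(d,[q.round().astype(int)],True,(255,0,255),1)
cv2.imwrite("pics/wrist20.png",cv2.resize(d[100:330,100:500],None,fx=2,fy=2,interpolation=cv2.INTER_CUBIC)[:,:,::-1])
E
```

```text
time: 35.35
tool_pos: [422.8, -28.9, 336.0]
tcp_rot: [180.0, -6.0, -178.9]
ft_force: [-0.1, -0.1, -0.8]
finger_gap: 85.2
t 35.35 pos [422.8 -28.9 336. ] rpy [ 180.     -6.   -178.87] F [-0.1 -0.1 -0.8] gap 85.2 q [  -9.9  -15.3   96.4   -1.2  104.8 -101.2]
```

View pics/wrist20.png

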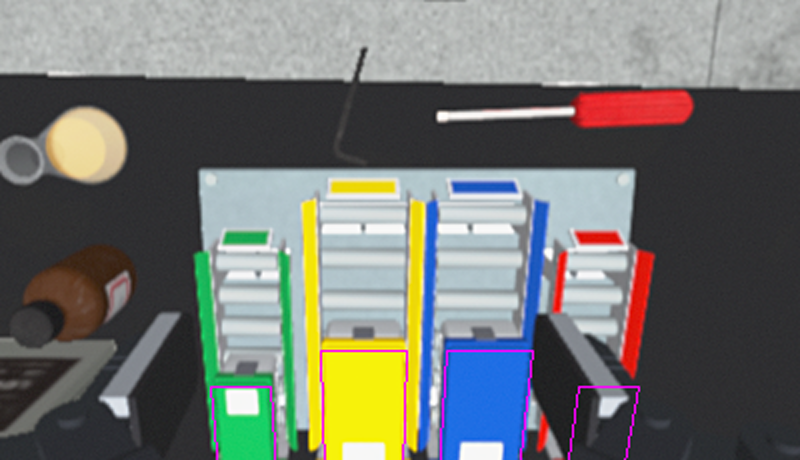

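Run:
```python
from h import *
im=imaging.snapshot("top"); cv2.imwrite("pics/top21.png",im[:,:,::-1]); crop(im,(215,145,355,245),5,"pics/top21c.png")
im=imaging.snapshot("side"); crop(im,(230,140,370,260),5,"pics/side21.png")
```

```text
(no output)
```

View pics/top21c.png

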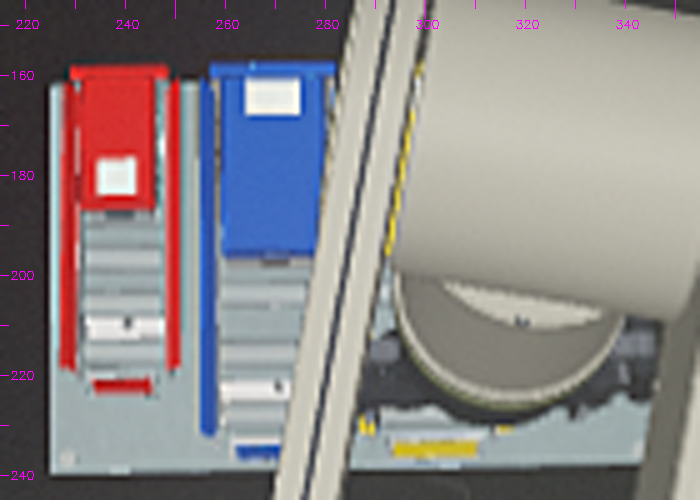

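View pics/side21.png

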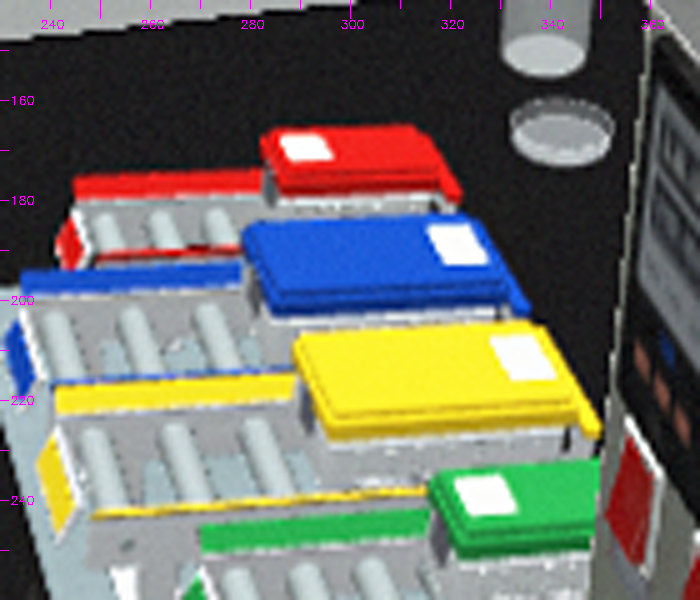

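View pics/top21.png

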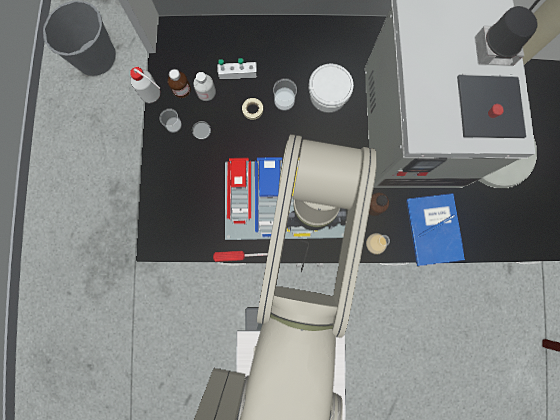

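```bash
python3 -c "
from h import *
st(); print(r.hand_in())"
```

```text
t 35.5 pos [423.  -28.9 336. ] rpy [ 179.99   -6.05 -178.86] F [-0.4  0.5  0.4] gap 84.8 q [  -9.9  -15.2   96.3   -1.2  104.8 -101.2]
the job is handed in; nothing more can be done
None
```

I took both stacks apart and set the green, red, blue and yellow boxes, in that order, on the lanes of their own colours. Each was held level, tilted 6° to match the rollers, lowered until the force showed contact, and released. I handed the job in at 35.5 s with the arm clear of everything.

**Boxes:** the last wrist and side pictures show all four right way up and straight in their lanes, down at their stops. In the top picture, red and blue touch their stop bars, while yellow and green were hidden by the arm.

**Bystanders:** the flask and the brown bottle look unmoved in the top picture. I did not measure their positions.

**One check disagreed:** in the final wrist picture, my estimated home outlines lay about 8 mm further down the lanes than the three boxes I could see. The red box's outline was hidden by a finger. The shift was much the same for those three, and red and blue visibly touch their stops. I put it down to my estimate of where the stops are along the lanes, which rested on a guess about the trim ends.

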